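# Put the dried measuring cups and utensils away in the kitchenette

## Task

The washing-up is dry, so put it back in its places. Stand the largest measuring cup upright on the narrow raised shelf, with its whole base on the board, and nest the other cups in it one after another, largest first, each standing flat on the bottom of the one before (handles may point any way). Also lay the wooden spoon, turner and fork, at any time, on the sloped utensil rest, each with its handle in a notch of its own and its head on the drip plate, and leave the other things on the worktop where they are.

Things in the scene. Friction and masses are not known exactly. Their poses are not given: they have to be found in the camera images.
- cup1: largest measuring cup, white plastic: 84 mm outside diameter, 80 inside, 50 high like all the others, bottom 6 thick. Flat handle 14 mm wide, 5 thick, top flush with the rim, along the cup's +x out to 97 mm from its axis. Origin: centre of underside; z up.
- cup2: second measuring cup, white plastic: 71 mm outside diameter, 67 inside, 50 high like all the others, bottom 6 thick. Flat handle 14 mm wide, 5 thick, top flush with the rim, along the cup's +x out to 90 mm from its axis. Origin: centre of underside; z up. In a bigger cup its rim and handle are 6 mm above that cup's. May be absent (None).
- cup3: third measuring cup, white plastic: 58 mm outside diameter, 54 inside, 50 high like all the others, bottom 6 thick. Flat handle 14 mm wide, 5 thick, top flush with the rim, along the cup's +x out to 84 mm from its axis. Origin: centre of underside; z up. In a bigger cup its rim and handle are 6 mm above that cup's. May be absent (None).
- cup4: fourth measuring cup, white plastic: 45 mm outside diameter, 41 inside, 50 high like all the others, bottom 6 thick. Flat handle 14 mm wide, 5 thick, top flush with the rim, along the cup's +x out to 78 mm from its axis. Origin: centre of underside; z up. In a bigger cup its rim and handle are 6 mm above that cup's. May be absent (None).
- cup5: smallest measuring cup, white plastic: 32 mm outside diameter, 28 inside, 50 high like all the others, bottom 6 thick. Flat handle 14 mm wide, 5 thick, top flush with the rim, along the cup's +x out to 71 mm from its axis. Origin: centre of underside; z up. In a bigger cup its rim and handle are 6 mm above that cup's. May be absent (None).
- spoon: wooden spoon lying flat, 211 mm long; straight handle 12 mm wide, 9 mm thick, running along its x from x = -110 to x = 62 mm; round flat head of 42 mm diameter and 10 mm thickness centred at x = 80 mm, tip at x = 101 mm. Origin: on the underside, on the middle line of the handle, 110 mm from the handle's end; +x points to the head, z up. It balances about 20 mm from the origin towards the head.
- spoon_end (a point): end of the spoon's handle, x = -110 mm on the spoon, at mid thickness
- spoon_head (a point): middle of the spoon's head, x = 80 mm on the spoon, 4.5 mm above its underside
- turner: wooden turner lying flat, 211 mm long; straight handle 12 mm wide, 9 mm thick, running along its x from x = -110 to x = 62 mm; flat slotted blade 40 mm wide, 7 mm thick, from x = 43 to x = 101 mm. Origin: on the underside, on the middle line of the handle, 110 mm from the handle's end; +x points to the head, z up. It balances about 20 mm from the origin towards the head.
- turner_end (a point): end of the turner's handle, x = -110 mm on the turner, at mid thickness
- turner_head (a point): middle of the turner's blade, x = 80 mm on the turner, 4.5 mm above its underside
- fork: wooden fork lying flat, 212 mm long; straight handle 12 mm wide, 9 mm thick, running along its x from x = -110 to x = 62 mm; flat three-pronged head 36 mm wide, 8 mm thick, from x = 43 to x = 102 mm. Origin: on the underside, on the middle line of the handle, 110 mm from the handle's end; +x points to the head, z up. It balances about 20 mm from the origin towards the head.
- fork_end (a point): end of the fork's handle, x = -110 mm on the fork, at mid thickness
- fork_head (a point): a point on the fork's middle line among its prongs, x = 80 mm on the fork, 4.5 mm above its underside
- shelf_top (a point): centre of the top of the narrow raised shelf, a fixed wooden board 200 mm long (its x) and 100 mm wide (its y), 10 mm thick, on four thin steel legs; the top lies 55 mm above the worktop; z up
- rest: fixed white ceramic utensil rest, 170 mm (x) by 162 (y); origin: centre of underside, z up. Drip plate, top at z = 5 mm, lip 15 mm high at x = 79 to 85, side rims 11 mm high at y = +-78. A notched bar crosses it at x = -65 to -55. A utensil lies along x, handle through a notch with its end beyond the bar at -x, head down on the plate at +x before the lip, sloping about 0.19 rad
- rest_notch1 (a point): middle of the floor of the middle notch in the bar of the rest, at x = -60, y = 0, z = 30 mm on the rest; its axes are the rest's. Two more notches lie at y = -52 and y = 52 mm. Each is 22 mm wide, 14 mm deep (bar top at z = 44 mm), open at the top and along x
- mug: bystander: white mug 80 mm wide, 92 mm high; origin at centre of underside
- coffee_jar: bystander: glass coffee jar 76 mm wide, 130 mm high; origin at centre of underside
- tea_tin: bystander: steel tea tin 60 mm wide, 85 mm high; origin at centre of underside
- salt: bystander: white salt shaker 38 mm wide, 66 mm high; origin at centre of underside
- timer: bystander: white round kitchen timer 60 mm wide, 43 mm high; origin at centre of underside
- scrub_brush: bystander: wooden scrubbing brush 85 by 30 by 38 mm; origin at centre of underside

How it is judged:
By the outcome, as a careful person would: the job done as asked, in the order asked, and still so for the second after the job is handed in, with the robot touching nothing.
Of cup2, cup3, cup4, cup5 only 3 to 4 are there at a start; the rules pass over those that are not, and their reading is None.
At some moment in a run one of spoon, turner, fork may be knocked a few centimetres aside while the robot is not near it.
It also fails if it takes over 210 s, if anything falls off the work surface, if the arm or the gripper's body presses on something with over 40 N, if the wrist force passes 120 N, or if a joint passes its speed limit or range.

## Robot

A 7-joint arm with a two-finger parallel gripper is mounted at the origin on the work surface. World frame = base frame: x ahead of the robot, y to its left, z up, the work surface at z = 0. Lengths are in m, angles in rad, forces in N, time in s.
With the tool pointing down it reaches from about 0.425 to 0.875 m from the base axis. Payload 4.7 kg.
Tool frame: the origin (TCP) lies at the very end of the fingers, on their centre line; the grasp point (between the pads) lies 19 mm behind it; z points along the fingers, y is the line along which they close (so a half turn about z gives the same grasp; the last joint's range is limited). The gripper opens to 87 mm and grips with 3 to 60 N. Pads are 19 mm wide; open, the fingers measure 117 mm over their backs; the gripper's body (75 mm by 190 mm) begins 51 mm behind the grasp point.
Start: joints at [-1.144, 0.321, -0.07, 1.45, 0.023, 1.371, -0.057], TCP at [0.261, 0.595, 0.184] pointing down, gripper open.
Joint ranges: [-2.86, 2.86], [-0.3, 2.09], [-1.38, 1.24], [0.06, 2.45], [-1.56, 4.7], [0.09, 2.05], [-2.69, 2.69]. Speed limits (rad/s): [2.57, 2.57, 3.14, 3.14, 3.14, 3.14, 3.14].

## Interface

Orientations are given as a rotation vector (axis times angle).
In Python, from bench import ctrl, get_image, job gives the robot as it stands.
- The arm moves only by the shell command python3 -m crank 'ROWS' [FORCE]. ROWS is JSON, a list that holds one entry, the list of rows, each a list of 5 numbers: the shift along the tool's x, y, z in mm, then the turn about the tool's z in rad, then the closure, from -1 (fully open) to 1 (shut), so that 0 is half open. A call has 1 to 10 rows; each row shifts and turns the commanded pose from where the row before left it, along the tool's axes as they then stand; what a row does not reach is not made up. A row lasts 1/12 s, in which the tool goes at most 41.7 mm and 7.16 degrees, less where a joint would pass 70% of its speed; a pose out of reach is approached as far as the arm can. A call with a gripper value outside its range is refused whole. The fingers move at their own pace and stop on an object; FORCE is the grip in N (left out, the last holds). Time passes only in rows, so rows that do not move let the fingers close. It gives the time, the measured TCP pose, the force, the opening and the grip force at its end, in the units of the state.
- ctrl.get_state(): the state, without advancing time (a new reading comes with each control period).
- get_image(name): name is "side" or "top"; returns a dict with "pixels" (420x560x3 uint8, red, green, blue), "fx", "fy", "cx", "cy" (pixels), "k1" (the pictures are not rectified: a ray, as slopes to the right and down, at radius r is drawn at 1 + k1 r^2 times it, then the intrinsics apply), "T" (4x4, takes a point from camera to world coordinates). Camera axes: x right, y down, z forward; pixel columns grow to the right and rows downward; lengths in m; the calibration is good to about 2 mm. A picture is of the moment at which its call begins. There is no depth.
- job.close_job(): hands the job in; it is judged then, once.
The state is a dict: "time": time; "joint_positions": joint angles; "qd": joint speeds; "joint_torque": joint torques, N m; "position": TCP position; "tool_rot": TCP orientation; "ft_force": force on the tool from outside, world axes, zero at the start; "torque": the same for the moment, N m; "grip_width": opening from 0.0 (shut) to 1.0 (fully open); "grip_force": force on a finger pad.
Only numpy, scipy, OpenCV 4.12 (cv2) and the standard library are available. Lean on these libraries where they do the work, as an engineer would, in place of code of your own. Each camera call takes 0.05 s, during which the arm holds its last target. There are 200 camera calls.

## Working session

There is one attempt and no reset: what is moved stays moved. The work goes in short steps, Python scripts to look and compute and a shell command to move; the robot and the scene stay as the last step left them, time stands still between calls to the robot, and variables do not carry over. Pictures are saved under pics/ and viewed, at most 14 in all, crops included, and the job is handed in when it is done.

```bash
ls; mkdir -p pics; python3 - <<'E'
from bench import ctrl,get_image,job
import cv2,pickle
for n in("top","side"):
    d=get_image(n); pickle.dump(d,open(f"pics/{n}0.pkl","wb"))
    cv2.imwrite(f"pics/{n}0.png",cv2.resize(d["pixels"][:,:,::-1],(800,600)))
    print(n,d["fx"],d["fy"],d["cx"],d["cy"],d["k1"],d["T"])
s=ctrl.get_state();print({k:s[k] for k in("time","position","tool_rot","grip_width","ft_force")})
E
```

```text
pics
top 471.0802272341976 471.0802272341976 274.0147607938228 209.2285488307637 -0.006752363534448228 [[-0.05335537 -0.9767699   0.20754222  0.32130452]
 [-0.99857099  0.05155959 -0.01405629  0.0107185 ]
 [ 0.00302897 -0.20799562 -0.97812507  1.41261241]
 [ 0.          0.          0.          1.        ]]
side 490.93447043250967 490.93447043250967 279.51427062176043 205.53829973066814 -0.10569529830409173 [[ 9.66505106e-01 -1.51811920e-01  2.06932405e-01  3.32645291e-01]
 [-2.56646587e-01 -5.73714177e-01  7.77807542e-01 -1.03025095e+00]
 [ 6.39598362e-04 -8.04863457e-01 -5.93459693e-01  8.34157060e-01]
 [ 0.00000000e+00  0.00000000e+00  0.00000000e+00  1.00000000e+00]]
{'time': 0.1, 'position': array([0.26054914, 0.59490145, 0.18338171]), 'tool_rot': array([-6.43709257e-01, -3.07462112e+00,  2.58842294e-03]), 'grip_width': 1.000672220130469, 'ft_force': array([-0.15446696, -0.04042683,  0.72947912])}
```

View pics/top0.png

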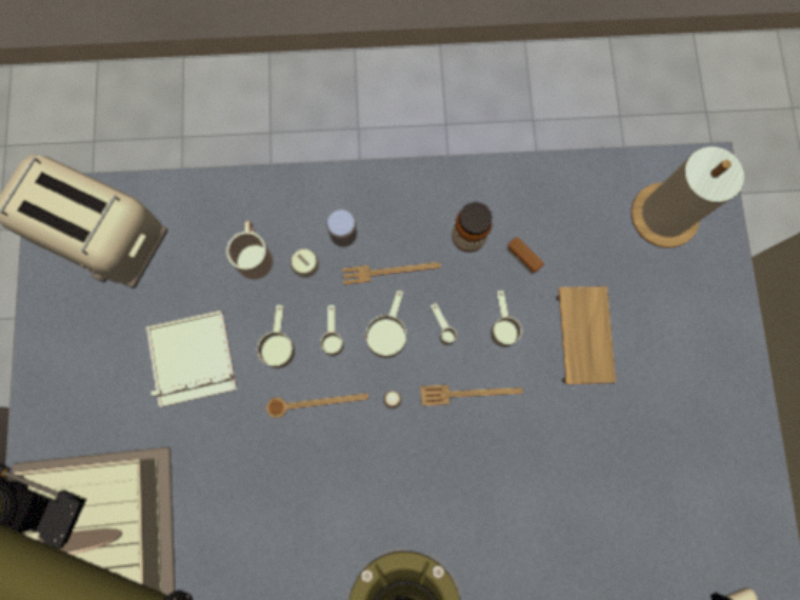

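View pics/side0.png

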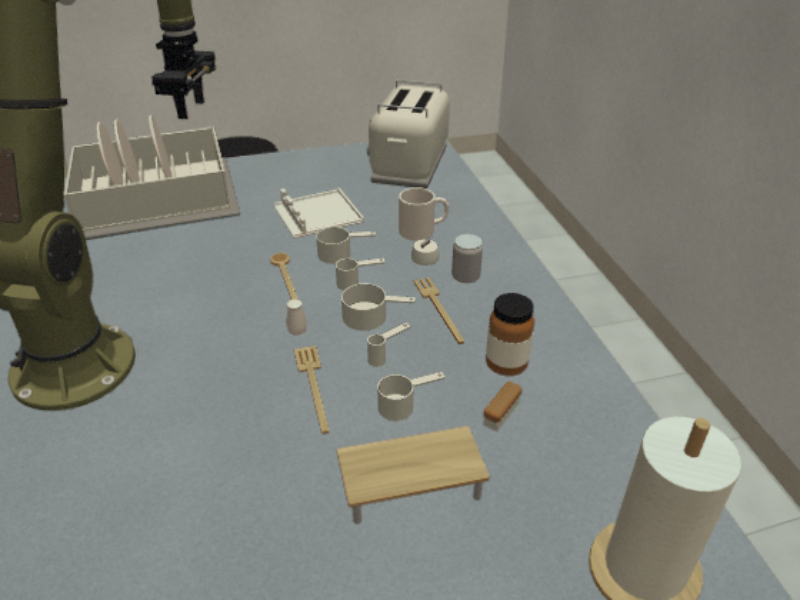

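```bash
cat > h.py <<'E'
import cv2,numpy as np,pickle,sys
from bench import ctrl,get_image
from scipy.spatial.transform import Rotation as Ro
def load(n): return pickle.load(open(n,"rb"))
def toplane(d,uv,z):
    K=np.array([[d["fx"],0,d["cx"]],[0,d["fy"],d["cy"]],[0,0,1.]])
    p=cv2.undistortPoints(np.float64(uv).reshape(-1,1,2),K,np.array([d["k1"],0,0,0.]))[:,0]
    T=d["T"]; r=np.c_[p,np.ones(len(p))]@T[:3,:3].T; c=T[:3,3]
    return (c+r*((z-c[2])/r[:,2])[:,None])[:,:2]
def proj(d,P):
    K=np.array([[d["fx"],0,d["cx"]],[0,d["fy"],d["cy"]],[0,0,1.]]); Ti=np.linalg.inv(d["T"])
    return cv2.projectPoints(np.float64(P).reshape(-1,1,3),Ti[:3,:3],Ti[:3,3],K,np.array([d["k1"],0,0,0.]))[0][:,0]
def snap(n,tag):
    d=get_image(n); pickle.dump(d,open(f"pics/{n}{tag}.pkl","wb")); return d
def blobs(m,amin=60):
    n,l,s,c=cv2.connectedComponentsWithStats(m.astype(np.uint8))
    return [(l==i,s[i],c[i]) for i in range(1,n) if s[i][4]>amin]
def brown(d):
    h=cv2.cvtColor(d["pixels"],cv2.COLOR_RGB2HSV); return (h[...,0]<22)&(h[...,1]>75)&(h[...,2]>60)
def pale(d):
    p=d["pixels"].astype(int); return (p[...,0]>p[...,2]+4)  # warm white against bluish top
def move(x,y,z,a):
    "shift in the FINAL tool axes and turn; a = world angle of the tool x axis (mod pi)"
    s=ctrl.get_state(); R=Ro.from_rotvec(s["tool_rot"]).as_matrix(); b=np.arctan2(R[1,0],R[0,0])
    for k in (0,1):
        t=(b-a+k*np.pi+np.pi/2)%(np.pi) - np.pi/2 if k==0 else t-np.sign(t)*np.pi
        f=b-t; X=np.array([np.cos(f),np.sin(f)]); Y=np.array([np.sin(f),-np.cos(f)])
        v=np.array([x,y])-s["position"][:2]
        print("turn %.3f (q7 %.2f)  then x %.1f y %.1f z %.1f mm"%(t,s["joint_positions"][6],1e3*v@X,1e3*v@Y,1e3*(s["position"][2]-z)))
E
python3 - <<'E'
from h import *
d=load("pics/top0.pkl")
for nm,m in(("brown",brown(d)),("pale",pale(d)&~brown(d))):
    m[315:,:150]=0; m[380:]=0; m[:120]=0
    for b,s,c in blobs(m,60): print(nm,s,c.round(1))
cv2.imwrite("pics/m.png",cv2.resize(np.uint8(brown(d)*120+pale(d)*100),(800,600),interpolation=0))
p=d["pixels"]
print(p[245,180:210].tolist()[::3],p[215:260:4,270].tolist())
E
```

```text
brown [464 120  23  27 182] [473.8 134.5]
brown [442 128  59  45 978] [463.8 153.7]
brown [317 149  27  27 241] [327.2 165. ]
brown [356 166  25  24 277] [367.1 177.9]
brown [240 184  68  15 359] [267.5 189.8]
brown [ 391  201   40   68 2319] [410.2 234.4]
brown [295 270  71  14 464] [319.4 275.5]
brown [187 276  70  16 377] [214.1 282.3]
pale [   0  120  117  195 7289] [ 48.1 166.6]
pale [ 444  120  116  258 6077] [530.1 189.7]
pale [319 142  26  23 407] [332.3 152.7]
pale [158 154  33  42 759] [174.  176.8]
pale [229 158  21  15 131] [240.6 166.2]
pale [355 165  26  27  77] [367.2 179.3]
pale [323 166  18  10  61] [331.9 170.9]
pale [203 174  20  21 324] [212.8 183.5]
pale [239 185  20  15  69] [245.2 191.1]
pale [390 199  42  70 130] [420.5 228.5]
pale [255 203  30  48 815] [270.8 231.7]
pale [344 203  22  40 478] [353.5 227.2]
pale [179 213  27  45 658] [192.8 240.6]
pale [301 212  20  30 237] [310.6 228.2]
pale [224 214  17  35 330] [231.7 234.4]
pale [ 102  217   64   68 3250] [132.9 250.6]
pale [294 269  73  13  94] [328.2 271.8]
pale [268 273  13  13 136] [274.2 279.2]
pale [202 275  57   7  64] [231.8 277.9]
[[121, 114, 104], [158, 165, 144], [209, 218, 181], [211, 218, 182], [212, 220, 183], [211, 220, 183], [212, 220, 186], [214, 221, 183], [123, 122, 98], [112, 114, 118]] [[117, 121, 124], [122, 121, 123], [140, 145, 128], [213, 219, 190], [215, 220, 191], [213, 220, 191], [211, 220, 190], [211, 219, 187], [210, 218, 187], [106, 110, 112], [117, 120, 122], [114, 120, 121]]
```

View pics/m.png

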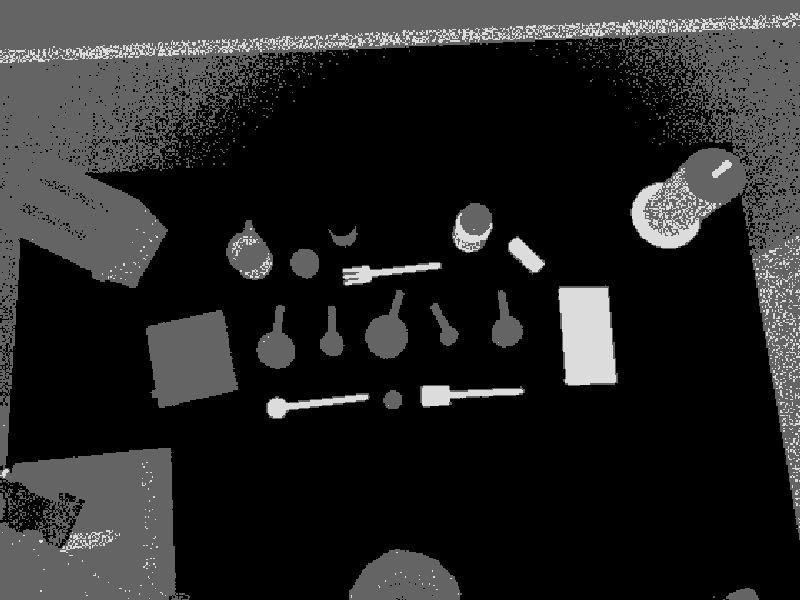

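```bash
cat >> h.py <<'E'
from scipy.optimize import least_squares
def contour(m): 
    c=max(cv2.findContours(cv2.resize(np.uint8(m)*255,None,fx=4,fy=4,interpolation=cv2.INTER_LINEAR)//128,cv2.RETR_EXTERNAL,cv2.CHAIN_APPROX_NONE)[0],key=len)
    return (c[:,0]+.5)/4-.5
def blob_at(m,uv):
    l=cv2.connectedComponents(m.astype(np.uint8))[1]; return l==l[int(uv[1]),int(uv[0])]
def cup(d,uv,r,L,z=.05):
    m=blob_at(pale(d),uv); P=toplane(d,contour(m),z); c=toplane(d,[uv],z)[0]
    h=P[np.linalg.norm(P-c,axis=1)>r+.012]; u=h.mean(0)-c; a=np.arctan2(u[1],u[0])
    for _ in range(4):
        u=np.array([np.cos(a),np.sin(a)]); n=np.array([-u[1],u[0]]); s=(P-c)@u; t=(P-c)@n
        k=(s>r+.008)&(s<s.max()-.006); A=np.polyfit(s[k],t[k],1); a+=np.arctan(A[0]); tip=s.max()
        cam=d["T"][:2,3]; o=P-c; q=((o@(c-cam))>-.2*np.linalg.norm(c-cam)*r)&(abs(t)>.011)&(np.abs(np.linalg.norm(o,axis=1)-r)<.008)
        w=least_squares(lambda w:np.linalg.norm(P[q]-w,axis=1)-r,c,loss="soft_l1",f_scale=.001); c=w.x
    cl=c+n*np.polyval(A,-0.0) # circle centre moved onto handle line
    print("circle",c.round(4),"ang %.3f"%a,"offline %.1f mm tip-L %.1f mm"%(1e3*np.polyval(A,0),1e3*(tip-L)),"rms %.1f"%(1e3*np.sqrt(np.mean(w.fun**2))))
    return c,a
def tool(d,uv,z=.008):
    P=toplane(d,np.argwhere(blob_at(brown(d),uv))[:,::-1],z); 
    m=P.mean(0); u=np.linalg.svd(P-m)[2][0]; 
    for _ in range(4):
        n=np.array([-u[1],u[0]]); s=(P-m)@u; t=(P-m)@n
        w=[np.ptp(t[(s>s.max()-.05)]),np.ptp(t[s<s.min()+.05])]
        if w[1]>w[0]: u=-u; continue
        k=(s<s.min()+.14)&(s>s.min()+.005); A=np.polyfit(s[k],t[k],1); a=np.arctan2(u[1],u[0])+np.arctan(A[0]); m=m+n*A[1]; u=np.array([np.cos(a),np.sin(a)])
    s=(P-m)@u; o=m+u*(s.min()+s.max()+.009)/2
    print("origin",o.round(4),"ang %.3f"%a,"len %.1f"%(1e3*np.ptp(s)),"bal",(o+.02*u).round(4)); return o,a
def rect(P):
    c,(w,h),a=cv2.minAreaRect(np.float32(P*1e3)); return np.array(c)/1e3,w,h,a
CU={1:((270,236),.042,.097),2:((192,245),.0355,.09),3:((354,232),.029,.084),4:((232,241),.0225,.078),5:((314,235),.016,.071)}
E
python3 - <<'E'
from h import *
d=load("pics/top0.pkl")
for i,(uv,r,L) in CU.items(): print(i,end=" "); cup(d,uv,r,L)
for n,uv in(("spoon",(220,282)),("turner",(340,275)),("fork",(280,188))): print(n,end=" ");tool(d,uv)
m=blob_at(brown(d),(410,234)); C=toplane(d,contour(m),.055); print("shelf",rect(C))
m=blob_at(pale(d),(132,250)); c=contour(m); print("rest z.005",rect(toplane(d,c,.005)),rect(toplane(d,c,.011)))
print(toplane(d,cv2.approxPolyDP(np.float32(c).reshape(-1,1,2),2.5,True)[:,0],.008).round(4).tolist(), cv2.approxPolyDP(np.float32(c).reshape(-1,1,2),2.5,True)[:,0].round().tolist())
im=d["pixels"][205:295,90:180,::-1]; cv2.imwrite("pics/rest.png",cv2.resize(im,(600,600),interpolation=cv2.INTER_CUBIC))
E
```

```text
1 circle [0.5379 0.007 ] ang -0.346 offline -1.3 mm tip-L 1.0 mm rms 1.2
2 circle [0.5214 0.2373] ang -0.166 offline 0.3 mm tip-L 2.3 mm rms 1.0
3 circle [ 0.5347 -0.2434] ang 0.079 offline 2.1 mm tip-L 1.0 mm rms 1.7
4 circle [0.5272 0.1204] ang -0.023 offline -1.2 mm tip-L -1.2 mm rms 1.1
5 circle [ 0.5324 -0.1224] ang 0.435 offline 0.5 mm tip-L 1.6 mm rms 0.8
spoon origin [0.4099 0.1614] ang 1.640 len 205.6 bal [0.4085 0.1813]
turner origin [ 0.4123 -0.1596] ang 1.569 len 209.0 bal [ 0.4123 -0.1396]
fork origin [ 0.6825 -0.0072] ang 1.641 len 208.1 bal [0.6811 0.0127]
shelf (array([ 0.51503052, -0.40166373]), 104.28591918945312, 200.56895446777344, 87.87053680419922)
rest z.005 (array([0.51628149, 0.42316473]), 179.4014434814453, 179.71646118164062, 9.68917465209961) (array([0.5154505 , 0.42140668]), 178.63671875, 178.9503936767578, 9.68918228149414)
[[0.6156, 0.3554], [0.5862, 0.5138], [0.4586, 0.4903], [0.4496, 0.5019], [0.4185, 0.4829], [0.446, 0.3222]] [[154.0, 217.0], [102.0, 229.0], [109.0, 271.0], [105.0, 274.0], [111.0, 284.0], [165.0, 272.0]]
```

View pics/rest.png

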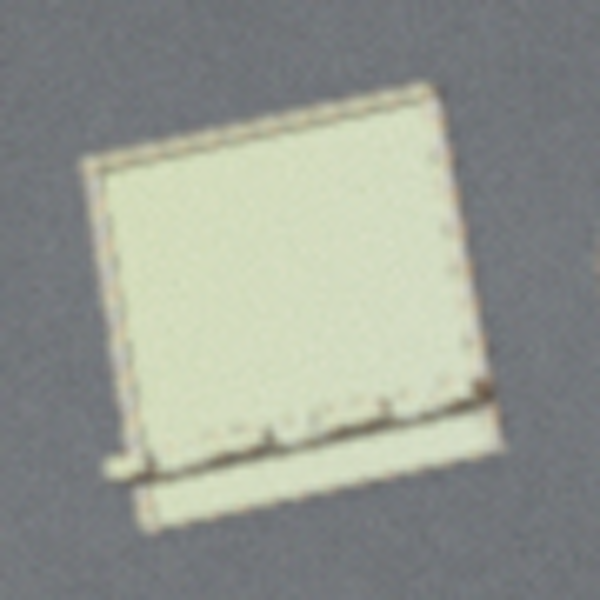

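```bash
python3 - <<'E'
from h import *
d=load("pics/top0.pkl")
q=np.array([[82,157],[435,83],[505,447],[148,530]])/6.6667+[90,205]-.43
A=toplane(d,q[:2],.015);B=toplane(d,q[2:],.008)
P=np.r_[A,B];print(P.round(4).tolist())
loc=np.array([[85,81],[85,-81],[-85,-81],[-85,81]])/1e3
M,_=cv2.estimateAffinePartial2D(loc,P); a=np.arctan2(M[1,0],M[0,0]); print("scale",np.hypot(*M[:,0]),"ang",a,"c",M[:,2])
lx=(P-M[:,2])@np.array([[np.cos(a),-np.sin(a)],[np.sin(a),np.cos(a)]]);print(lx.round(4).tolist())
R=np.array([[np.cos(a),-np.sin(a)],[np.sin(a),np.cos(a)]]);print("proj notch edges crop:")
G=[[x,y,z] for y in(-63,-41,-11,11,41,63) for x,z in((-55,44),)]
W=[[*(M[:,2]+R@(np.array(g[:2])/1e3)),g[2]/1e3] for g in G]
print(((proj(d,W)+.43-[90,205])*6.6667).round().tolist())
# shelf corners
m=blob_at(brown(d),(410,234)); c=contour(m)
k=cv2.approxPolyDP(np.float32(c).reshape(-1,1,2),3,True)[:,0]; print(k.tolist(),toplane(d,k,.055).round(4).tolist())
E
```

```text
[[0.5871, 0.5106], [0.6128, 0.3516], [0.4475, 0.3224], [0.4193, 0.4803]]
scale 0.9939616716291227 ang 0.17286042236094615 c [0.51668768 0.41621293]
[[0.0857, 0.0809], [0.0836, -0.0802], [-0.0843, -0.0805], [-0.0849, 0.0799]]
proj notch edges crop:
[[435.0, 384.0], [385.0, 395.0], [317.0, 410.0], [267.0, 422.0], [198.0, 437.0], [148.0, 449.0]]
[[391.875, 200.625], [394.625, 267.125], [429.125, 267.375], [424.375, 200.875]] [[0.617, -0.3587], [0.4212, -0.346], [0.4151, -0.4452], [0.6112, -0.455]]
```

```bash
cat >> h.py <<'E'
def cupfull(d,i):
    uv,r,L=CU[i]; m=blob_at(pale(d),uv); c,a=cup(d,uv,r,L)
    P=toplane(d,contour(m),.05); u=np.array([np.cos(a),np.sin(a)]); n=np.array([-u[1],u[0]]); s=(P-c)@u
    k=(s>r+.008)&(s<s.max()-.006); o=((P-c)@n)[k].mean(); c2=c+n*o+u*(s.max()-L)/2; print("cup",i,c2.round(4),"%.3f"%a); return c2,a
E
python3 - <<'E'
from h import *
d=load("pics/top0.pkl")
C={i:cupfull(d,i) for i in CU}; pickle.dump(C,open("cups.pkl","wb"))
c,a=C[1]; g=c+.065*np.array([np.cos(a),np.sin(a)]); print(g); move(*g,.08,a)
E
```

```text
circle [0.5379 0.007 ] ang -0.346 offline -1.3 mm tip-L 1.0 mm rms 1.2
cup 1 [0.5379 0.0056] -0.346
circle [0.5214 0.2373] ang -0.166 offline 0.3 mm tip-L 2.3 mm rms 1.0
cup 2 [0.5226 0.2374] -0.166
circle [ 0.5347 -0.2434] ang 0.079 offline 2.1 mm tip-L 1.0 mm rms 1.7
cup 3 [ 0.5351 -0.2412] 0.079
circle [0.5272 0.1204] ang -0.023 offline -1.2 mm tip-L -1.2 mm rms 1.1
cup 4 [0.5266 0.1192] -0.023
circle [ 0.5324 -0.1224] ang 0.435 offline 0.5 mm tip-L 1.6 mm rms 0.8
cup 5 [ 0.5327 -0.1217] 0.435
[ 0.59909008 -0.01639647]
turn -0.067 (q7 -0.06)  then x -525.6 y -460.4 z 103.4 mm
turn 3.074 (q7 -0.06)  then x 525.6 y 460.4 z 103.4 mm
```

```bash
python3 -m crank '[[[-24,-21,0,-0.067,0.2],[-24,-21,0,0,0.2],[-24,-21,0,0,0.2],[-24,-21,0,0,0.2],[-24,-21,0,0,0.2],[-24,-21,0,0,0.2],[-24,-21,0,0,0.2],[-24,-21,0,0,0.2],[-24,-21,0,0,0.2],[-24,-21,0,0,0.2]]]' 30; python3 -m crank '[[[-24,-21,0,0,0.2],[-24,-21,0,0,0.2],[-24,-21,0,0,0.2],[-24,-21,0,0,0.2],[-24,-21,0,0,0.2],[-24,-21,0,0,0.2],[-24,-21,0,0,0.2],[-24,-21,0,0,0.2],[-24,-21,0,0,0.2],[-24,-21,0,0,0.2]]]'
cat > go.py <<'E'
# usage: go.py cupnumber z   -> distances to that cup's grip point
from h import *
i=int(sys.argv[1]); c,a=load("cups.pkl")[i]; s=.060 if i==5 else .065
g=c+s*np.array([np.cos(a),np.sin(a)]); move(*g,float(sys.argv[2]),a)
E
python3 go.py 1 .030
```

```text
time: 0.93
position: [0.4138, 0.3139, 0.1841]
tool_rot: [-0.54, -3.094, 0.0]
ft_force: [0.3, 0.4, 0.5]
grip_width: 0.42
grip_force: 0.0
time: 1.77
position: [0.5684, 0.0352, 0.1841]
tool_rot: [-0.54, -3.094, 0.0]
ft_force: [-0.0, 0.1, -0.1]
grip_width: 0.404
grip_force: 0.0
turn -0.000 (q7 1.17)  then x -46.4 y -38.1 z 154.1 mm
turn 3.142 (q7 1.17)  then x 46.4 y 38.1 z 154.1 mm
```

```bash
python3 -m crank '[[[-23,-19,0,0,0.2],[-23.4,-19.1,0,0,0.2],[0,0,30,0,0.2],[0,0,30,0,0.2],[0,0,30,0,0.2],[0,0,30,0,0.2],[0,0,15,0,0.2],[0,0,0,0,0.2]]]'; python3 go.py 1 .030
python3 - <<'E'
from h import *
d=snap("side","1"); cv2.imwrite("pics/s1.png",cv2.resize(d["pixels"][150:270,200:360,::-1],(800,600),interpolation=cv2.INTER_CUBIC))
E
```

```text
time: 2.43
position: [0.5949, -0.0149, 0.0446]
tool_rot: [-0.539, -3.086, 0.004]
ft_force: [-1.3, -0.5, 0.1]
grip_width: 0.405
grip_force: 0.0
turn -0.000 (q7 1.33)  then x -4.5 y -0.0 z 14.6 mm
turn 3.142 (q7 1.33)  then x 4.5 y 0.0 z 14.6 mm
```

View pics/s1.png

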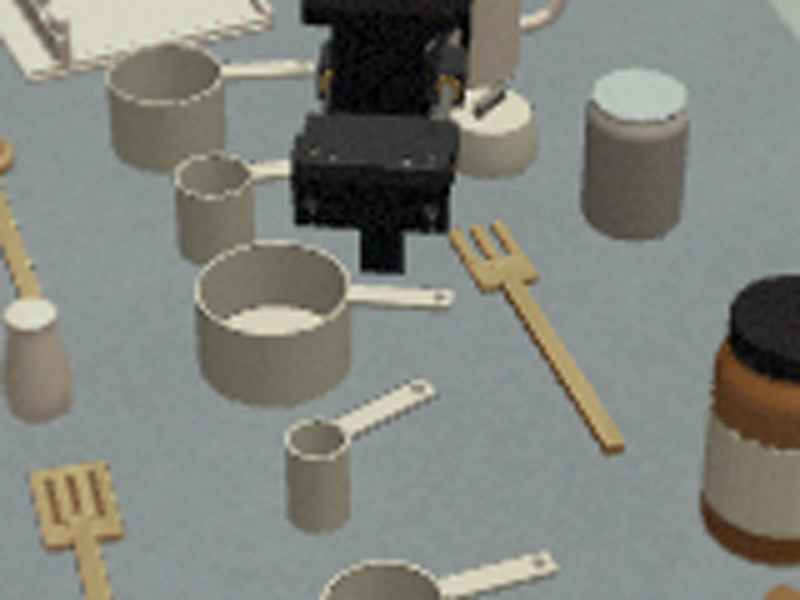

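```bash
python3 - <<'E'
from h import *
s=ctrl.get_state(); p=s["position"]; R=Ro.from_rotvec(s["tool_rot"]).as_matrix(); d=load("pics/side1.pkl")
pts=[p,p+R[:,1]*.0175,p-R[:,1]*.0175,p+R[:,1]*.035,p-R[:,1]*.035,[.599,-.0164,.05],[.629,-.0273,.05],[.5379,.0056,.05]]
print(p,((proj(d,pts)-[200,150])*5).round().tolist()); t=load("pics/top0.pkl")
print(toplane(d,np.array([[450,298],[272,293]])/5+[200,150],.05))
d=snap("top","1");cv2.imwrite("pics/t1.png",cv2.resize(d["pixels"][180:270,210:330,::-1],(800,600),interpolation=cv2.INTER_CUBIC)); print(((proj(d,pts)-[210,180])*6.667).round().tolist())
E
```

```text
[ 0.59680187 -0.01498836  0.04717266] [[387.0, 298.0], [390.0, 279.0], [384.0, 318.0], [393.0, 260.0], [381.0, 338.0], [391.0, 295.0], [451.0, 298.0], [271.0, 288.0]]
[[ 0.62837843 -0.02725657]
 [ 0.53772549  0.00132993]]
[[442.0, 225.0], [404.0, 214.0], [480.0, 237.0], [367.0, 203.0], [518.0, 248.0], [445.0, 219.0], [466.0, 152.0], [403.0, 358.0]]
```

View pics/t1.png

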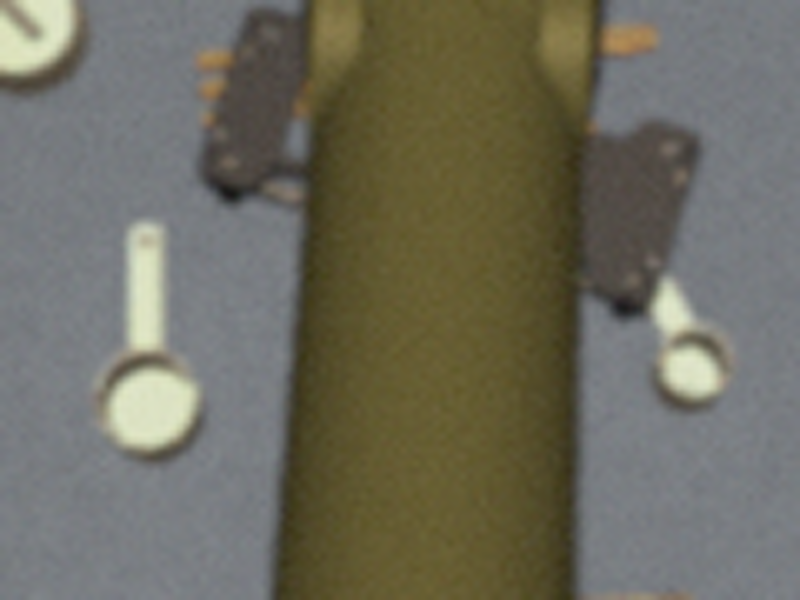

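```bash
python3 - <<'E'
from h import *
p=np.array([.2605,.5949,.1834]); R=Ro.from_rotvec([-6.43709257e-01,-3.07462112e+00,0.0026]).as_matrix(); d=load("pics/side0.pkl")
pts=[p,p+R[:,1]*.0435,p-R[:,1]*.0435,p+R[:,1]*.0585,p-R[:,1]*.0585]
print((proj(d,pts)*800/560).round(1).tolist())
a=cv2.resize(d["pixels"][20:110,80:200,::-1],(400,300),interpolation=cv2.INTER_CUBIC)
d=snap("side","2"); b=cv2.resize(d["pixels"][150:240,220:340,::-1],(400,300),interpolation=cv2.INTER_CUBIC)
cv2.imwrite("pics/ab.png",np.hstack([a,b])); print(((proj(d,ctrl.get_state()["position"])-[220,150])*3.333)+[400,0])
print(((proj(load("pics/side0.pkl"),pts)-[80,20])*3.333).round())
E
```

```text
[[193.6, 125.8], [200.6, 118.7], [186.3, 133.1], [203.0, 116.3], [183.7, 135.7]]
[[594.63182958 194.92469785]]
[[185. 227.]
 [201. 210.]
 [168. 244.]
 [207. 205.]
 [162. 250.]]
```

View pics/ab.png

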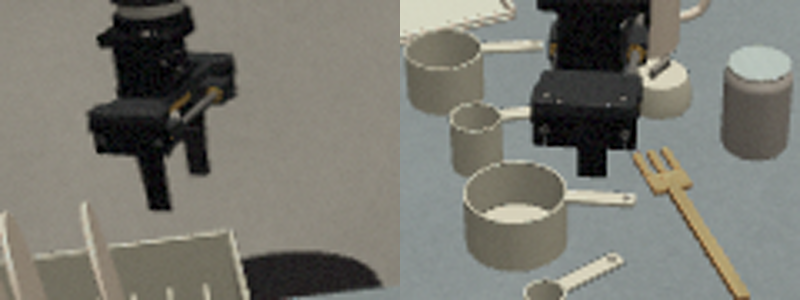

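```bash
python3 - <<'E'
from h import *
t=load("pics/top1.pkl"); s=load("pics/side1.pkl")
p=ctrl.get_state()["position"]
for dz in(.07,.1,.13,.16): print(dz,((proj(t,p+[0,0,dz])-[210,180])*6.667).round())
j=toplane(t,[[475*.7,218*.7]],.13)[0]; print("jar",j,(proj(s,[*j,.13])-[200,150])*5)
k=toplane(t,[[341*.7,223*.7]],.085)[0]; print("tin",k,(proj(s,[*k,.085])-[200,150])*5)
# finger tip rays: near finger bottom in s1 crop (385,272)
R=Ro.from_rotvec(ctrl.get_state()["tool_rot"]).as_matrix()
for z in(.03,.047,.06,.07,.08,.09): print(z,toplane(s,[[200+385/5,150+272/5]],z)[0], (p-R[:,1]*.0325)[:2])
s=load("pics/side0.pkl")
for z in(.183,.2,.22,.24): print(z,toplane(s,[[80+158/3.333,20+210/3.333],[80+200/3.333,20+175/3.333]],z))
E
```

```text
0.07 [[443. 184.]]
0.1 [[444. 169.]]
0.13 [[444. 153.]]
0.16 [[445. 136.]]
jar [ 0.74988894 -0.18348182] [[788.07582475 314.75158114]]
tin [0.76859605 0.0871806 ] [[631.64190059  95.61607923]]
0.03 [0.60767847 0.03061712] [ 0.58864221 -0.04560106]
0.047 [0.60186423 0.00819021] [ 0.58864221 -0.04560106]
0.06 [ 0.59741804 -0.00895978] [ 0.58864221 -0.04560106]
0.07 [ 0.5939979  -0.02215208] [ 0.58864221 -0.04560106]
0.08 [ 0.59057776 -0.03534438] [ 0.58864221 -0.04560106]
0.09 [ 0.58715761 -0.04853668] [ 0.58864221 -0.04560106]
0.183 [[0.23352888 0.65010522]
 [0.27908048 0.7388221 ]]
0.2 [[0.23611654 0.60623554]
 [0.28047892 0.69263625]]
0.22 [[0.23916086 0.55462415]
 [0.28212414 0.63829996]]
0.24 [[0.24220518 0.50301275]
 [0.28376936 0.58396367]]
```

```bash
python3 -m crank '[[[-2.4,0,10,0,0.2],[0,0,8,0,0.2],[0,0,0,0,0.7],[0,0,0,0,0.9],[0,0,0,0,0.9],[0,0,0,0,0.9]]]' 20; python3 - <<'E'
from h import *
d=snap("side","3"); cv2.imwrite("pics/s3.png",cv2.resize(d["pixels"][150:270,200:360,::-1],(800,600),interpolation=cv2.INTER_CUBIC))
E
```

```text
time: 3.08
position: [0.6014, -0.0158, 0.0318]
tool_rot: [0.54, 3.094, 0.0]
ft_force: [-0.6, -0.3, 0.2]
grip_width: 0.18
grip_force: 0.0
```

View pics/s3.png

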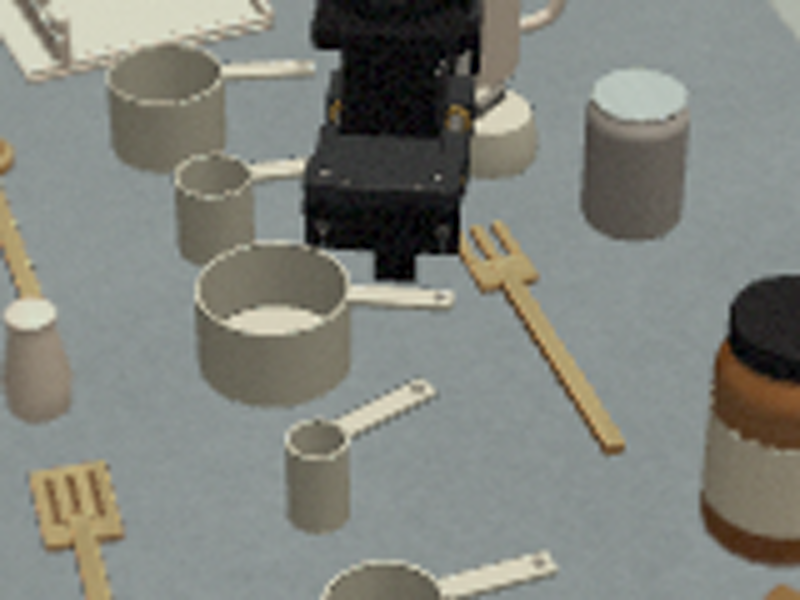

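```bash
python3 -m crank '[[[0,0,0,0,0.9],[0,0,0,0,0.9],[0,0,0,0,0.9]]]' 20; python3 go.py 1 0.03
```

```text
time: 3.38
position: [0.6012, -0.0158, 0.0316]
tool_rot: [0.54, 3.094, 0.0]
ft_force: [-0.4, 0.3, -0.8]
grip_width: 0.058
grip_force: 0.0
turn -0.000 (q7 1.34)  then x 1.8 y -1.3 z 1.6 mm
turn 3.141 (q7 1.34)  then x -1.8 y 1.3 z 1.6 mm
```

```bash
python3 -m crank '[[[0,0,0,0,0.2],[0,0,0,0,0.2],[0,0,0,0,0.2],[0,-1.3,0,0,0.2],[0,0,0,0,0.2]]]' 20;python3 -m crank '[[[0,0,12,0,0.2],[0,0,13,0,0.2],[0,0,12,0,0.2],[0,0,0,0,0.2],[0,0,0,0,0.8],[0,0,0,0,0.9],[0,0,0,0,0.9],[0,0,0,0,0.9],[0,0,0,0,0.9],[0,0,0,0,0.9]]]' 20; python3 go.py 1 0.03
```

```text
time: 3.8
position: [0.6006, -0.0173, 0.0314]
tool_rot: [-0.541, -3.095, 0.0]
ft_force: [-0.5, -0.0, 0.1]
grip_width: 0.344
grip_force: 0.0
time: 4.63
position: [0.6012, -0.017, -0.005]
tool_rot: [0.54, 3.094, 0.001]
ft_force: [0.0, -0.4, 0.7]
grip_width: 0.156
grip_force: 19.9
turn -0.000 (q7 1.35)  then x 2.2 y -0.2 z -35.0 mm
turn 3.142 (q7 1.35)  then x -2.2 y 0.2 z -35.0 mm
```

```bash
cat > pl.py <<'E'
# usage: pl.py s angle rz [cx cy] -> moves so that the cup centre comes to the shelf point
from h import *
s,a,z=map(float,sys.argv[1:4]); c=np.array(list(map(float,sys.argv[4:6])) or [.516,-.402])
g=c+s*np.array([np.cos(a),np.sin(a)]); print(g); move(*g,z,a)
E
python3 -m crank '[[[0,0,0,0,0.9],[0,0,-10,0,0.9],[0,0,-30,0,0.9],[0,0,-30,0,0.9],[0,0,-30,0,0.9],[0,0,0,0.11,0.9],[0,0,0,0.12,0.9],[0,0,0,0.12,0.9],[0,0,0,0.12,0.9],[0,0,0,0,0.9]]]' 40; python3 -m crank '[[[0,0,0,0.11,0.9],[0,0,0,0.12,0.9],[0,0,0,0.12,0.9],[0,0,0,0.12,0.9],[0,0,0,0.11,0.9],[0,0,0,0.1,0.9]]]'; python3 pl.py .067 -1.5 0.1
```

```text
time: 5.47
position: [0.6006, -0.0169, 0.0949]
tool_rot: [1.25, 2.882, 0.0]
ft_force: [-0.1, 0.5, -0.5]
grip_width: 0.153
grip_force: 39.9
time: 5.97
position: [0.6005, -0.017, 0.0946]
tool_rot: [-2.138, -2.301, 0.0]
ft_force: [-0.5, 0.6, -1.5]
grip_width: 0.151
grip_force: 39.9
[ 0.52073939 -0.46883216]
turn 0.003 (q7 0.21)  then x -445.0 y -111.5 z -5.4 mm
turn -3.139 (q7 0.21)  then x 445.0 y 111.5 z -5.4 mm
```

```bash
python3 -m crank '[[[-29,-7,0,0,0.9],[-29,-7,0,0,0.9],[-29,-7,0,0,0.9],[-29,-7,0,0,0.9],[-29,-7,0,0,0.9],[-29,-7,0,0,0.9],[-29,-7,0,0,0.9],[-29,-7,0,0,0.9],[-29,-7,0,0,0.9],[-29,-7,0,0,0.9]]]'; python3 -m crank '[[[-29,-7,0,0,0.9],[-29,-7,0,0,0.9],[-29,-7,0,0,0.9],[-29,-7,0,0,0.9],[-29,-7,0,0,0.9],[0,0,0,0,0.9],[0,0,0,0,0.9]]]';python3 pl.py .067 -1.5 0.05
python3 - <<'E'
from h import *
d=snap("side","4"); cv2.imwrite("pics/s4.png",cv2.resize(d["pixels"][210:360,200:400,::-1],(800,600),interpolation=cv2.INTER_CUBIC))
E
```

```text
time: 6.8
position: [0.5522, -0.3126, 0.0947]
tool_rot: [-2.132, -2.307, -0.001]
ft_force: [0.8, -0.1, -0.7]
grip_width: 0.152
grip_force: 39.9
time: 7.38
position: [0.5264, -0.4613, 0.0944]
tool_rot: [-2.138, -2.301, 0.002]
ft_force: [0.6, 1.1, -0.1]
grip_width: 0.152
grip_force: 39.9
[ 0.52073939 -0.46883216]
turn 0.003 (q7 1.00)  then x -7.1 y -6.2 z 44.4 mm
turn -3.139 (q7 1.00)  then x 7.1 y 6.2 z 44.4 mm
```

View pics/s4.png

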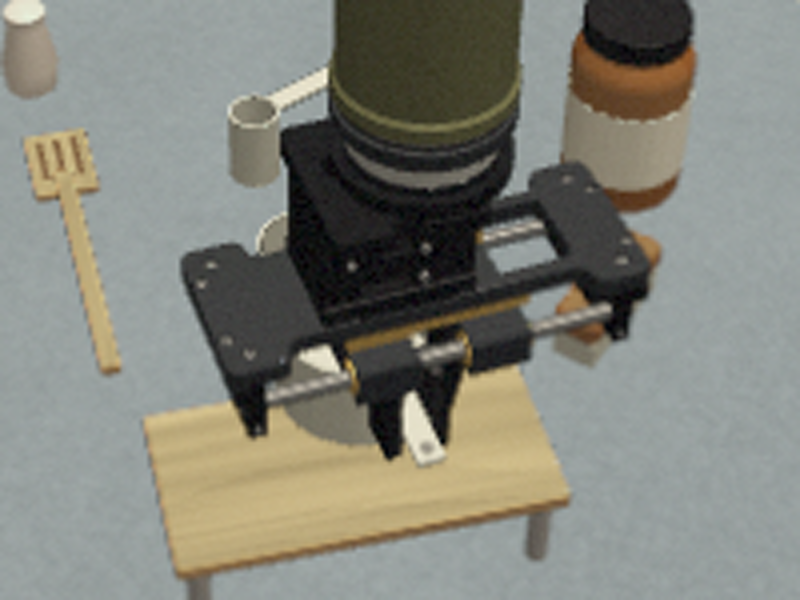

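```bash
python3 -m crank '[[[-7,-6,0,0,0.9],[0,0,0,0,0.9],[0,0,15,0,0.9],[0,0,15,0,0.9],[0,0,6,0,0.9],[0,0,0,0,0.9],[0,0,0,0,0.9]]]'; python3 pl.py .067 -1.5 0.05;  python3 -m crank '[[[0,0,3,0,0.9],[0,0,3,0,0.9],[0,0,2,0,0.9],[0,0,0,0,0.9]]]'; python3 pl.py .067 -1.5 0.05
```

```text
time: 8.02
position: [0.5229, -0.4651, 0.057]
tool_rot: [-2.134, -2.302, 0.0]
ft_force: [-0.1, -0.5, -0.9]
grip_width: 0.15
grip_force: 39.9
[ 0.52073939 -0.46883216]
turn 0.005 (q7 1.03)  then x -3.6 y -2.4 z 7.0 mm
turn -3.137 (q7 1.03)  then x 3.6 y 2.4 z 7.0 mm
time: 8.35
position: [0.5232, -0.4661, 0.0502]
tool_rot: [2.137, 2.303, 0.0]
ft_force: [0.3, 0.8, 0.2]
grip_width: 0.152
grip_force: 39.9
[ 0.52073939 -0.46883216]
turn 0.004 (q7 1.03)  then x -2.5 y -2.6 z 0.2 mm
turn -3.138 (q7 1.03)  then x 2.5 y 2.6 z 0.2 mm
```

```bash
python3 -m crank '[[[-2.5,-2.5,0,0,0.9],[0,0,0,0,0.9],[0,0,1,0,0.9],[0,0,0,0,0.9]]]'; python3 -m crank '[[[0,0,1,0,0.9],[0,0,0,0,0.9],[0,0,1,0,0.9],[0,0,0,0,0.9]]]'
```

```text
time: 8.68
position: [0.5205, -0.4697, 0.05]
tool_rot: [2.137, 2.302, -0.001]
ft_force: [-1.6, -0.5, 1.3]
grip_width: 0.152
grip_force: 39.9
time: 9.02
position: [0.5209, -0.4707, 0.0493]
tool_rot: [2.135, 2.3, -0.002]
ft_force: [-1.4, -0.5, 7.9]
grip_width: 0.146
grip_force: 39.9
```

```bash
python3 -m crank '[[[0,0,-1,0,0.6],[0,0,0,0,0.3],[0,0,0,0,0.3],[0,0,0,0,0.3],[0,0,-15,0,0.3],[0,0,-25,0,0.3],[0,0,-30,0,0.3],[0,0,-30,0,0.3],[0,0,0,0,0.3]]]'; python3 go.py 2 0.06
```

```text
time: 9.77
position: [0.5232, -0.4719, 0.1567]
tool_rot: [2.129, 2.295, 0.001]
ft_force: [0.0, -1.2, 1.3]
grip_width: 0.348
grip_force: 0.0
turn -1.329 (q7 1.00)  then x 53.1 y 699.3 z 96.7 mm
turn 1.812 (q7 1.00)  then x -53.1 y -699.3 z 96.7 mm
```

```bash
python3 -m crank '[[[0,0,0,-0.12,0.3],[0,0,0,-0.12,0.3],[0,0,0,-0.12,0.3],[0,0,0,-0.12,0.3],[0,0,0,-0.12,0.3],[0,0,0,-0.12,0.3],[0,0,0,-0.12,0.3],[0,0,0,-0.12,0.3],[0,0,0,-0.12,0.3],[0,0,0,-0.12,0.3]]]' >/dev/null; python3 -m crank '[[[0,0,0,-0.12,0.3],[3,33,0,0,0.3],[3,33,0,0,0.3],[3,33,0,0,0.3],[3,33,0,0,0.3],[3,33,0,0,0.3],[3,33,0,0,0.3],[3,33,0,0,0.3],[3,33,0,0,0.3],[3,33,0,0,0.3]]]'; python3 -m crank '[[[3,33,0,0,0.3],[3,33,0,0,0.3],[3,33,0,0,0.3],[3,33,0,0,0.3],[3,33,0,0,0.3],[3,33,0,0,0.3],[3,33,0,0,0.3],[3,33,0,0,0.3],[3,33,0,0,0.3],[0,0,0,0,0.3]]]'; python3 go.py 2 -0.005; python3 - <<'E'
from h import *
d=snap("top","5"); m=pale(d); cc=[(s,c.round(1)) for b,s,c in blobs(m,200) if c[0]>385 and 190<c[1]<290];print(cc)
cv2.imwrite("pics/t5.png",cv2.resize(d["pixels"][150:330,180:440,::-1],(800,554),interpolation=cv2.INTER_CUBIC))
E
```

```text
time: 11.43
position: [0.5462, -0.1702, 0.1494]
tool_rot: [0.276, 3.128, 0.0]
ft_force: [0.2, -0.1, 0.2]
grip_width: 0.35
grip_force: 0.0
time: 12.27
position: [0.5709, 0.1353, 0.149]
tool_rot: [0.259, 3.131, 0.008]
ft_force: [-0.2, 1.7, -0.4]
grip_width: 0.352
grip_force: 0.0
turn 0.001 (q7 1.16)  then x -0.5 y 92.7 z 154.0 mm
turn -3.141 (q7 1.16)  then x 0.5 y -92.7 z 154.0 mm
[(array([ 390,  199,   61,   71, 2660], dtype=int32), array([411.8, 234. ]))]
```

View pics/t5.png

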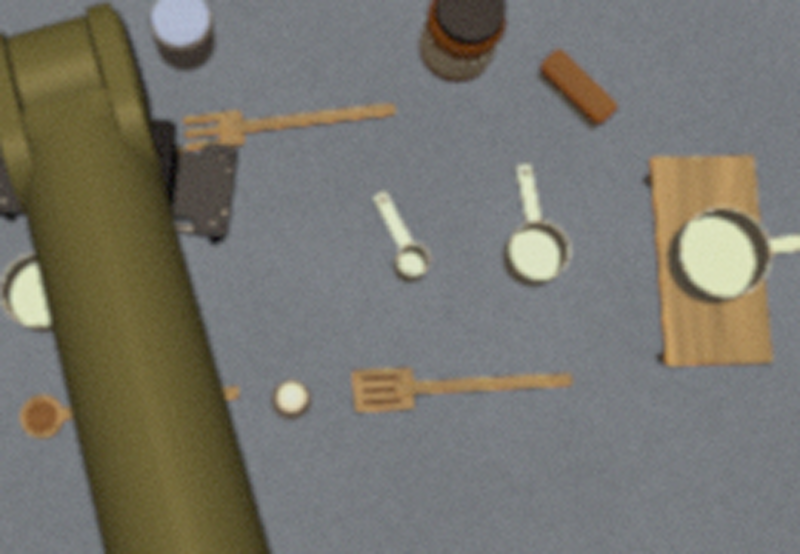

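```bash
cat >> h.py <<'E'
def rim(d,c0,r,z,lo=-.2):
    "circle of known radius through the far-side outline of cup pixels (not wood)"
    p=d["pixels"].astype(int); hsv=cv2.cvtColor(d["pixels"],cv2.COLOR_RGB2HSV)
    m=pale(d)&(hsv[...,1]<62); uv=proj(d,[*c0,z])[0]
    l=cv2.connectedComponents(m.astype(np.uint8))[1]; w=l[int(uv[1])-4:int(uv[1])+5,int(uv[0])-4:int(uv[0])+5]; k=np.bincount(w[w>0]).argmax()
    P=toplane(d,contour(l==k),z); c=np.array(c0,float); cam=d["T"][:2,3]
    for _ in range(6):
        o=P-c; q=(o@(c-cam)>lo*np.linalg.norm(c-cam)*r)&(abs(np.linalg.norm(o,axis=1)-r)<.006)
        w=least_squares(lambda w:np.linalg.norm(P[q]-w,axis=1)-r,c,loss="soft_l1",f_scale=.001); c=w.x
    print("rim",c.round(4),q.sum(),"rms %.1f"%(1e3*np.sqrt(np.mean(w.fun**2))),"all",P.min(0).round(4),P.max(0).round(4)); return c
E
python3 - <<'E'
from h import *
d=load("pics/top5.pkl"); rim(d,(.516,-.402),.042,.105)
a=toplane(d,[[180+(719)/3.077,150+254/3.077]],.105); print(a)
E
```

```text
rim [ 0.5092 -0.3983] 323 rms 3.2 all [ 0.4114 -0.5019] [ 0.5542 -0.3508]
[[ 0.51109606 -0.39673525]]
```

```bash
python3 -m crank '[[[0,30,0,0,0.3],[0,31,0,0,0.3],[0,30,0,0,0.3],[0,0,0,0,0.3],[0,0,35,0,0.3],[0,0,35,0,0.3],[0,0,0,0,0.3],[0,0,0,0,0.3]]]'; python3 go.py 2 -0.005
```

```text
time: 12.98
position: [0.5861, 0.2132, 0.0772]
tool_rot: [-0.278, -3.126, 0.004]
ft_force: [-0.9, 0.5, 0.2]
grip_width: 0.349
grip_force: 0.0
turn -0.011 (q7 1.03)  then x 1.6 y 13.4 z 82.2 mm
turn 3.131 (q7 1.03)  then x -1.6 y -13.4 z 82.2 mm
```

```bash
python3 -m crank '[[[1.5,13,0,0,0.3],[0,0,30,0,0.3],[0,0,25,0,0.3],[0,0,0,0,0.3],[0,0,0,0,0.3]]]'; python3 go.py 2 -0.005; python3 - <<'E'
from h import *
d=snap("top","6"); s=snap("side","6")
h=cv2.cvtColor(d["pixels"],cv2.COLOR_RGB2HSV)
print(h[232,390:440,1].tolist()); print(h[232,390:440,2].tolist()); print(h[205:262,414,1].tolist());print(h[205:262,414,2].tolist())
print(proj(d,[[.516,-.404,.105],[.511,-.400,.105],[.516,-.404,.055]]),proj(s,[[.516,-.404,.105],[.511,-.400,.105]]))
h=cv2.cvtColor(s["pixels"],cv2.COLOR_RGB2HSV); u,v=proj(s,[.516,-.404,.105])[0].astype(int); print(u,v,h[v,u-40:u+40,1].tolist(),h[v-30:v+60,u,1].tolist())
E
```

```text
time: 13.4
position: [0.5887, 0.229, 0.0247]
tool_rot: [0.275, 3.129, 0.001]
ft_force: [-0.2, 0.3, 0.7]
grip_width: 0.351
grip_force: 0.0
turn -0.009 (q7 1.02)  then x 1.6 y -2.6 z 29.7 mm
turn 3.133 (q7 1.02)  then x -1.6 y 2.6 z 29.7 mm
[18, 17, 6, 66, 121, 116, 112, 94, 59, 72, 50, 39, 41, 44, 39, 42, 41, 40, 43, 42, 43, 42, 43, 42, 45, 43, 42, 44, 42, 43, 45, 43, 39, 42, 49, 45, 70, 60, 77, 66, 60, 48, 28, 19, 14, 10, 9, 4, 8, 4]
[130, 132, 121, 128, 160, 181, 152, 109, 82, 74, 103, 175, 223, 226, 226, 225, 226, 227, 226, 225, 227, 224, 226, 225, 227, 225, 225, 227, 225, 224, 226, 227, 226, 225, 193, 136, 88, 77, 80, 112, 154, 159, 144, 135, 132, 132, 137, 135, 134, 125]
[118, 117, 121, 120, 116, 120, 117, 123, 116, 118, 116, 102, 89, 80, 70, 50, 48, 47, 40, 45, 43, 42, 46, 42, 44, 44, 46, 45, 43, 43, 44, 44, 46, 42, 44, 43, 41, 41, 45, 48, 48, 48, 78, 104, 119, 115, 124, 116, 124, 123, 114, 119, 120, 115, 119, 120, 122]
[180, 179, 181, 182, 180, 182, 183, 181, 184, 182, 187, 187, 170, 105, 77, 118, 181, 224, 228, 227, 225, 226, 226, 225, 225, 225, 226, 227, 226, 226, 226, 226, 2
[... 261 characters left out ...]
5979585]]
287 307 [14, 14, 16, 17, 16, 12, 16, 16, 14, 14, 16, 16, 16, 14, 16, 14, 14, 14, 14, 22, 33, 39, 43, 40, 44, 39, 42, 40, 41, 43, 39, 42, 29, 35, 41, 31, 28, 33, 31, 32, 33, 34, 33, 34, 36, 34, 39, 38, 41, 42, 38, 45, 43, 43, 46, 39, 39, 44, 36, 38, 38, 35, 97, 91, 90, 89, 91, 92, 88, 88, 91, 93, 91, 89, 94, 89, 95, 95, 91, 91] [39, 48, 37, 36, 41, 45, 44, 43, 40, 40, 42, 43, 35, 15, 14, 30, 42, 44, 39, 45, 37, 46, 44, 44, 38, 39, 46, 39, 42, 39, 33, 32, 32, 32, 31, 34, 32, 33, 31, 34, 32, 32, 34, 31, 32, 33, 38, 39, 44, 38, 37, 41, 44, 42, 40, 42, 44, 45, 38, 43, 43, 46, 50, 93, 90, 90, 93, 109, 128, 97, 16, 15, 15, 15, 12, 14, 15, 15, 14, 14, 12, 17, 12, 14, 9, 14, 16, 16, 16, 12]
```

```bash
python3 - <<'E'
from h import *
d=load("pics/top6.pkl"); s=load("pics/side6.pkl")
for c in((.516,-.404),(.511,-.400)):
    th=np.linspace(0,2*np.pi,72); Q=np.c_[c[0]+.042*np.cos(th),c[1]+.042*np.sin(th),0*th+.105]
    B=Q-[0,0,.05]
    for n,D in(("top",d),("side",s)):
        q=proj(D,Q);b=proj(D,B); print(c,n,"rim",q.min(0).round(1),q.max(0).round(1),"base",b.min(0).round(1),b.max(0).round(1))
E
python3 -m crank '[[[1.5,-2.5,15,-0.01,0.3],[0,0,15,0,0.3],[0,0,0,0,0.3],[0,0,0,0,0.8],[0,0,0,0,0.9],[0,0,0,0,0.9],[0,0,0,0,0.9],[0,0,0,0,0.9],[0,0,0,0,0.9],[0,0,0,0,0.9]]]' 40; python3 go.py 2 -0.005
```

```text
(0.516, -0.404) top rim [401.1 216.1] [431.  245.5] base [396.6 219.4] [425.3 247.8]
(0.516, -0.404) side rim [266.3 291.8] [309.1 324.2] base [266.7 308.4] [308.2 340.8]
(0.511, -0.4) top rim [399.9 217.9] [429.8 247.4] base [395.4 221.1] [424.2 249.6]
(0.511, -0.4) side rim [263.3 290.9] [306.1 323.1] base [263.8 307.5] [305.2 339.7]
time: 14.33
position: [0.5879, 0.2264, -0.0053]
tool_rot: [0.26, 3.128, 0.002]
ft_force: [2.0, -0.5, 4.1]
grip_width: 0.15
grip_force: 40.0
turn 0.001 (q7 1.03)  then x 1.2 y 0.0 z -0.3 mm
turn -3.141 (q7 1.03)  then x -1.2 y -0.0 z -0.3 mm
```

```bash
python3 -m crank '[[[0,0,-10,0,0.9],[0,0,-30,0,0.9],[0,0,-35,0,0.9],[0,0,-35,0,0.9],[0,0,-25,0.12,0.9],[0,0,0,0.12,0.9],[0,0,0,0.12,0.9],[0,0,0,0.12,0.9],[0,0,0,0.104,0.9],[0,0,0,0,0.9]]]'; python3 pl.py .0662 -.75 0.08 .515 -.4035
```

```text
time: 15.17
position: [0.5854, 0.2258, 0.1281]
tool_rot: [-1.153, -2.921, 0.002]
ft_force: [0.5, -0.2, -0.4]
grip_width: 0.148
grip_force: 40.0
[ 0.5634378  -0.44862449]
turn -0.002 (q7 0.45)  then x -443.7 y -508.4 z 48.1 mm
turn 3.139 (q7 0.45)  then x 443.7 y 508.4 z 48.1 mm
```

```bash
python3 -m crank '[[[-22,-25,0,0,0.9],[-22,-25,0,0,0.9],[-22,-25,0,0,0.9],[-22,-25,0,0,0.9],[-22,-25,0,0,0.9],[-22,-25,0,0,0.9],[-22,-25,0,0,0.9],[-22,-25,0,0,0.9],[-22,-25,0,0,0.9],[-22,-25,0,0,0.9]]]'>/dev/null; python3 -m crank '[[[-22,-25,0,0,0.9],[-22,-25,0,0,0.9],[-22,-25,0,0,0.9],[-22,-25,0,0,0.9],[-22,-25,0,0,0.9],[-22,-25,0,0,0.9],[-22,-25,0,0,0.9],[-22,-25,0,0,0.9],[-22,-25,0,0,0.9],[-22,-25,0,0,0.9]]]'; python3 -m crank '[[[-3,-8,0,0,0.9],[0,0,0,0,0.9],[0,0,0,0,0.9]]]'; python3 pl.py .0662 -.75 0.107 .515 -.4035
```

```text
time: 16.83
position: [0.567, -0.4406, 0.1279]
tool_rot: [-1.144, -2.924, -0.002]
ft_force: [0.7, 0.7, -0.1]
grip_width: 0.147
grip_force: 40.0
time: 17.08
position: [0.5639, -0.4469, 0.1277]
tool_rot: [-1.149, -2.922, -0.003]
ft_force: [0.5, 0.5, -0.5]
grip_width: 0.146
grip_force: 40.0
[ 0.5634378  -0.44862449]
turn 0.001 (q7 1.62)  then x -0.8 y -1.5 z 20.7 mm
turn -3.141 (q7 1.62)  then x 0.8 y 1.5 z 20.7 mm
```

```bash
python3 -m crank '[[[-0.8,-1.5,20,0,0.9],[0,0,0,0,0.9],[0,0,0,0,0.9]]]'; python3 pl.py .0662 -.75 0.09 .515 -.4035;  python3 -m crank '[[[0,0,8,0,0.9],[0,0,8,0,0.9],[0,0,0,0,0.9]]]';python3 pl.py .0662 -.75 0.0557 .515 -.4035
```

```text
time: 17.33
position: [0.5644, -0.4458, 0.1072]
tool_rot: [-1.144, -2.923, -0.004]
ft_force: [0.9, 0.0, -1.5]
grip_width: 0.153
grip_force: 40.0
[ 0.5634378  -0.44862449]
turn 0.004 (q7 1.62)  then x -1.2 y -2.8 z 17.2 mm
turn -3.138 (q7 1.62)  then x 1.2 y 2.8 z 17.2 mm
time: 17.58
position: [0.5635, -0.4479, 0.0907]
tool_rot: [-1.148, -2.922, -0.002]
ft_force: [-0.4, 0.6, -1.1]
grip_width: 0.154
grip_force: 40.0
[ 0.5634378  -0.44862449]
turn 0.001 (q7 1.63)  then x -0.4 y -0.6 z 35.0 mm
turn -3.140 (q7 1.63)  then x 0.4 y 0.6 z 35.0 mm
```

Inside the rim by ~9 mm with no force; continue.

```bash
python3 -m crank '[[[0,0,10,0,0.9],[0,0,10,0,0.9],[0,0,8,0,0.9],[0,0,3,0,0.9],[0,0,0,0,0.9],[0,0,0,0,0.9]]]'; python3 -m crank '[[[0,0,2,0,0.9],[0,0,0,0,0.9],[0,0,2,0,0.9],[0,0,0,0,0.9],[0,0,0,0,0.9]]]';python3 pl.py .0662 -.75 0.0557 .515 -.4035
```

```text
time: 18.08
position: [0.5638, -0.4493, 0.061]
tool_rot: [-1.15, -2.923, -0.0]
ft_force: [-0.2, -0.8, -0.9]
grip_width: 0.15
grip_force: 40.0
time: 18.5
position: [0.564, -0.4493, 0.0574]
tool_rot: [1.15, 2.923, 0.0]
ft_force: [0.3, 0.6, -0.9]
grip_width: 0.154
grip_force: 40.0
[ 0.5634378  -0.44862449]
turn 0.000 (q7 1.64)  then x 0.8 y 0.1 z 1.7 mm
turn -3.141 (q7 1.64)  then x -0.8 y -0.1 z 1.7 mm
```

```bash
python3 -m crank '[[[0,0,1.5,0,0.9],[0,0,0,0,0.9],[0,0,1,0,0.9],[0,0,0,0,0.9],[0,0,0,0,0.9]]]'; python3 -m crank '[[[0,0,0,0,0.6],[0,0,0,0,0.4],[0,0,0,0,0.4],[0,0,0,0,0.4],[0,0,-15,0,0.4],[0,0,-30,0,0.4],[0,0,-30,0,0.4],[0,0,-25,0,0.4],[0,0,0,0,0.4]]]';python3 go.py 3 -0.005
```

```text
time: 18.92
position: [0.5645, -0.4499, 0.0558]
tool_rot: [1.15, 2.922, -0.001]
ft_force: [1.3, -0.9, 3.8]
grip_width: 0.149
grip_force: 40.0
time: 19.67
position: [0.5663, -0.452, 0.1631]
tool_rot: [1.147, 2.914, -0.005]
ft_force: [1.6, -1.5, 0.5]
grip_width: 0.299
grip_force: 0.0
turn -0.829 (q7 1.61)  then x -50.4 y 212.6 z 168.1 mm
turn 2.313 (q7 1.61)  then x 50.4 y -212.6 z 168.1 mm
```

```bash
python3 -m crank '[[[0,0,0,-0.118,0.4],[0,0,0,-0.118,0.4],[0,0,0,-0.118,0.4],[0,0,0,-0.118,0.4],[0,0,0,-0.119,0.4],[0,0,0,-0.119,0.4],[0,0,0,-0.119,0.4],[-6,26,0,0,0.4],[-6,26,0,0,0.4],[-6,26,0,0,0.4]]]' >/dev/null; python3 -m crank '[[[-6,26,0,0,0.3],[-6,26,0,0,0.3],[-6,26,0,0,0.3],[-6,26,0,0,0.3],[-8,30,20,0,0.3],[0,0,35,0,0.3],[0,0,30,0,0.3],[0,0,0,0,0.3],[0,0,0,0,0.3]]]'; python3 go.py 3 -0.005
```

```text
time: 21.25
position: [0.5956, -0.2339, 0.0691]
tool_rot: [0.124, -3.136, -0.001]
ft_force: [1.1, -0.3, 0.3]
grip_width: 0.349
grip_force: 0.0
turn 0.000 (q7 2.07)  then x -4.1 y -2.5 z 74.1 mm
turn -3.142 (q7 2.07)  then x 4.1 y 2.5 z 74.1 mm
```

```bash
python3 -m crank '[[[-4,-2.5,0,0,0.3],[0,0,0,0,0.3],[0,0,30,0,0.3],[0,0,30,0,0.3],[0,0,13,0,0.3],[0,0,0,0,0.3],[0,0,0,0,0.3]]]'; python3 go.py 3 -0.005; python3 -m crank '[[[0,0,0,0,0.8],[0,0,0,0,0.9],[0,0,0,0,0.9],[0,0,0,0,0.9],[0,0,0,0,0.9],[0,0,0,0,0.9]]]' 40; python3 go.py 3 -0.005
```

```text
time: 21.83
position: [0.6016, -0.2367, -0.0023]
tool_rot: [-0.124, 3.139, -0.0]
ft_force: [-0.8, -0.1, 0.5]
grip_width: 0.354
grip_force: 0.0
turn -0.000 (q7 2.08)  then x 1.7 y 0.8 z 2.7 mm
turn 3.142 (q7 2.08)  then x -1.7 y -0.8 z 2.7 mm
time: 22.33
position: [0.6025, -0.2364, -0.0019]
tool_rot: [-0.125, 3.136, -0.001]
ft_force: [1.2, 0.1, 2.4]
grip_width: 0.149
grip_force: 40.0
turn 0.001 (q7 2.08)  then x 2.6 y 0.6 z 3.1 mm
turn -3.141 (q7 2.08)  then x -2.6 y -0.6 z 3.1 mm
```

```bash
python3 -m crank '[[[0,0,-10,0,0.9],[0,0,-30,0,0.9],[0,0,-35,0,0.9],[0,0,-35,0,0.9],[0,0,-27,0.079,0.9],[0,0,0,0,0.9],[0,0,0,0,0.9]]]'; python3 pl.py .0676 0 0.065 .515 -.404
```

```text
time: 22.92
position: [0.602, -0.2367, 0.1363]
tool_rot: [-0.001, 3.138, -0.002]
ft_force: [-0.4, 0.3, -1.0]
grip_width: 0.149
grip_force: 40.0
[ 0.5826 -0.404 ]
turn 0.000 (q7 1.98)  then x 19.4 y -167.3 z 71.3 mm
turn -3.141 (q7 1.98)  then x -19.4 y 167.3 z 71.3 mm
```

```bash
python3 -m crank '[[[3,-28,0,0,0.9],[3,-28,0,0,0.9],[3,-28,0,0,0.9],[3,-28,0,0,0.9],[3,-28,0,0,0.9],[4,-27,0,0,0.9],[0,0,0,0,0.9],[0,0,0,0,0.9],[0,0,0,0,0.9]]]'; python3 pl.py .0676 0 0.065 .515 -.404
```

```text
time: 23.67
position: [0.5815, -0.4019, 0.132]
tool_rot: [0.001, -3.139, -0.004]
ft_force: [0.2, 0.2, -1.6]
grip_width: 0.149
grip_force: 40.0
[ 0.5826 -0.404 ]
turn 0.001 (q7 2.25)  then x -1.1 y -2.1 z 67.0 mm
turn -3.141 (q7 2.25)  then x 1.1 y 2.1 z 67.0 mm
```

```bash
python3 -m crank '[[[-1,-1.5,18,0,0.9],[0,0,0,0,0.9],[0,0,0,0,0.9]]]'; python3 pl.py .0676 0 0.065 .515 -.404; python3 -m crank '[[[0,0,8,0,0.9],[0,0,8,0,0.9],[0,0,0,0,0.9]]]'; python3 pl.py .0676 0 0.065 .515 -.404
```

```text
time: 23.92
position: [0.583, -0.402, 0.1142]
tool_rot: [0.004, -3.139, -0.005]
ft_force: [0.5, 0.2, -1.5]
grip_width: 0.145
grip_force: 40.0
[ 0.5826 -0.404 ]
turn 0.003 (q7 2.25)  then x 0.4 y -2.0 z 49.2 mm
turn -3.139 (q7 2.25)  then x -0.4 y 2.0 z 49.2 mm
time: 24.17
position: [0.5825, -0.4035, 0.0979]
tool_rot: [0.001, -3.139, -0.003]
ft_force: [-0.1, -0.0, -0.7]
grip_width: 0.15
grip_force: 40.0
[ 0.5826 -0.404 ]
turn 0.001 (q7 2.26)  then x -0.1 y -0.5 z 32.9 mm
turn -3.141 (q7 2.26)  then x 0.1 y 0.5 z 32.9 mm
```

```bash
python3 -m crank '[[[0,0,10,0,0.9],[0,0,10,0,0.9],[0,0,8,0,0.9],[0,0,0,0,0.9],[0,0,2,0,0.9],[0,0,0,0,0.9]]]';  python3 -m crank '[[[0,0,2,0,0.9],[0,0,0,0,0.9],[0,0,1.5,0,0.9],[0,0,0,0,0.9],[0,0,0,0,0.9]]]'
```

```text
time: 24.67
position: [0.5832, -0.4047, 0.0695]
tool_rot: [0.0, -3.141, -0.0]
ft_force: [-0.4, 0.5, -0.0]
grip_width: 0.154
grip_force: 40.0
time: 25.08
position: [0.5832, -0.4047, 0.0664]
tool_rot: [-0.0, 3.141, 0.0]
ft_force: [-0.5, 0.1, -1.0]
grip_width: 0.149
grip_force: 40.0
```

```bash
python3 -m crank '[[[0,0,1.5,0,0.9],[0,0,0,0,0.9],[0,0,1,0,0.9],[0,0,0,0,0.9],[0,0,0,0,0.9]]]'; python3 -m crank '[[[0,0,0,0,0.6],[0,0,0,0,0.4],[0,0,0,0,0.4],[0,0,0,0,0.4],[0,0,-15,0,0.4],[0,0,-30,0,0.4],[0,0,-30,0,0.4],[0,0,-10,0,0.4],[0,0,0,0,0.4]]]';python3 go.py 4 -0.005
```

```text
time: 25.5
position: [0.5842, -0.4049, 0.0648]
tool_rot: [-0.001, 3.14, -0.001]
ft_force: [1.9, 1.5, 4.4]
grip_width: 0.148
grip_force: 40.0
time: 26.25
position: [0.5846, -0.4063, 0.1526]
tool_rot: [0.0, 3.136, -0.005]
ft_force: [0.6, -0.3, 0.5]
grip_width: 0.299
grip_force: 0.0
turn 0.023 (q7 2.25)  then x 5.1 y 524.0 z 157.6 mm
turn -3.119 (q7 2.25)  then x -5.1 y -524.0 z 157.6 mm
```

```bash
python3 -m crank '[[[0,33,0,0.023,0.3],[0,33,0,0,0.3],[0,33,0,0,0.3],[0,33,0,0,0.3],[0,33,0,0,0.3],[0,33,0,0,0.3],[0,33,0,0,0.3],[0,33,0,0,0.3],[0,33,0,0,0.3],[0,33,0,0,0.3]]]' >/dev/null; python3 -m crank '[[[1,33,0,0,0.3],[1,33,0,0,0.3],[1,33,0,0,0.3],[1,33,0,0,0.3],[1,33,0,0,0.3],[0,29,0,0,0.3],[0,0,30,0,0.3],[0,0,30,0,0.3],[0,0,20,0,0.3],[0,0,0,0,0.3]]]'; python3 go.py 4 -0.003;python3 - <<'E'
from h import *
d=snap("side","7")
cv2.imwrite("pics/t7.png",cv2.resize(d["pixels"][150:360,180:460,::-1],(800,600),interpolation=cv2.INTER_CUBIC))
E
```

```text
time: 27.92
position: [0.5838, 0.1183, 0.0617]
tool_rot: [-0.035, -3.13, 0.005]
ft_force: [-0.4, 0.3, -0.5]
grip_width: 0.349
grip_force: 0.0
turn 0.001 (q7 1.33)  then x -7.8 y -0.4 z 64.7 mm
turn -3.141 (q7 1.33)  then x 7.8 y 0.4 z 64.7 mm
```

View pics/t7.png

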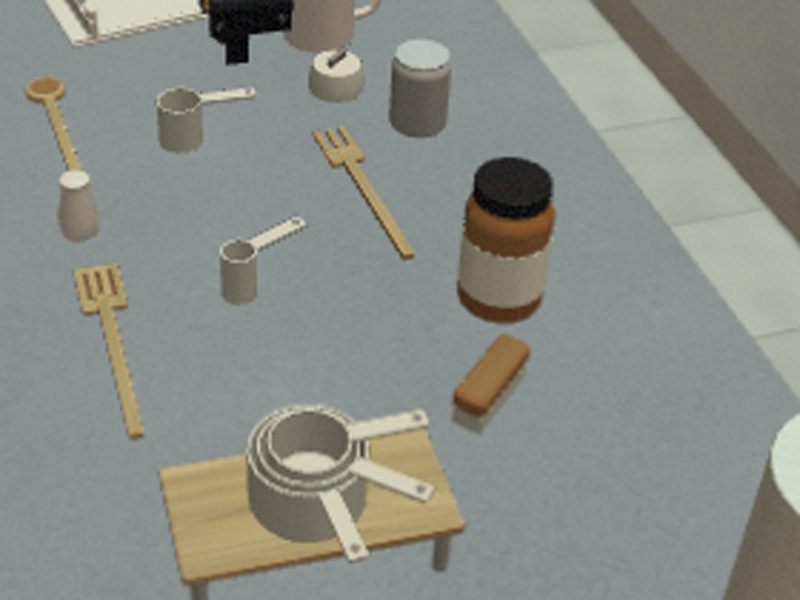

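```bash
python3 -m crank '[[[-6,0,0,0,0.3],[0,0,0,0,0.3],[0,0,30,0,0.3],[0,0,25,0,0.3],[0,0,8,0,0.3],[0,0,0,0,0.3],[0,0,0,0,0.3]]]'; python3 go.py 4 -0.003; python3 -m crank '[[[0,0,0,0,0.8],[0,0,0,0,0.9],[0,0,0,0,0.9],[0,0,0,0,0.9],[0,0,0,0,0.9],[0,0,0,0,0.9]]]' 40; python3 go.py 4 -0.003
```

```text
time: 28.55
position: [0.5963, 0.1192, 0.0071]
tool_rot: [0.036, 3.14, 0.001]
ft_force: [-0.9, 0.1, 0.5]
grip_width: 0.348
grip_force: 0.0
turn 0.000 (q7 1.34)  then x 4.7 y -1.6 z 10.1 mm
turn -3.142 (q7 1.34)  then x -4.7 y 1.6 z 10.1 mm
time: 29.05
position: [0.5965, 0.1194, 0.0068]
tool_rot: [0.036, 3.139, 0.001]
ft_force: [1.1, 1.9, 2.5]
grip_width: 0.147
grip_force: 40.0
turn 0.000 (q7 1.34)  then x 4.9 y -1.8 z 9.8 mm
turn -3.141 (q7 1.34)  then x -4.9 y 1.8 z 9.8 mm
```

```bash
python3 -m crank '[[[0,0,0,0,0.4],[0,0,0,0,0.3],[0,0,0,0,0.3],[4,0,5,0,0.3],[0,0,5,0,0.3],[0,0,0,0,0.3],[0,0,0,0,0.3]]]'; python3 -m crank '[[[0,0,0,0,0.8],[0,0,0,0,0.9],[0,0,0,0,0.9],[0,0,0,0,0.9],[0,0,0,0,0.9],[0,0,0,0,0.9]]]' 40; python3 go.py 4 -0.003
python3 - <<'E'
from h import *
d=snap("top","8"); CU[4]=((232,241),.0225,.078)
try: cupfull(d,4)
except Exception as e: print(e)
E
```

```text
time: 29.63
position: [0.5905, 0.1191, -0.005]
tool_rot: [-0.036, -3.14, 0.001]
ft_force: [0.6, -0.3, -0.4]
grip_width: 0.346
grip_force: 0.0
time: 30.13
position: [0.5916, 0.1193, -0.0039]
tool_rot: [0.036, 3.141, 0.0]
ft_force: [0.5, 0.0, 1.3]
grip_width: 0.149
grip_force: 40.0
turn 0.000 (q7 1.34)  then x -0.0 y -1.6 z -0.9 mm
turn -3.141 (q7 1.34)  then x 0.0 y 1.6 z -0.9 mm
circle [0.5223 0.1185] ang -2.764 offline -82.2 mm tip-L 468.6 mm rms nan
cup 4 [0.2743 0.1085] -2.764
  return _methods._mean(a, axis=axis, dtype=dtype,
  ret = ret.dtype.type(ret / rcount)
```

```bash
python3 -m crank '[[[0,0,-10,0,0.9],[0,0,-30,0,0.9],[0,0,-35,0,0.9],[0,0,-35,0,0.9],[0,0,-35,0.12,0.9],[0,0,-5,0.12,0.9],[0,0,0,0.12,0.9],[0,0,0,0.12,0.9],[0,0,0,0.12,0.9],[0,0,0,0.12,0.9]]]'; python3 -m crank '[[[0,0,0,0.12,0.9],[0,0,0,0.12,0.9],[0,0,0,0.12,0.9],[0,0,0,0.12,0.9],[0,0,0,0.12,0.9],[0,0,0,0.12,0.9],[0,0,0,0.12,0.9],[0,0,0,0.12,0.9],[0,0,0,0.12,0.9],[0,0,0,0.12,0.9]]]'>/dev/null;  python3 -m crank '[[[0,0,0,0.12,0.9],[0,0,0,0.12,0.9],[0,0,0,0.067,0.9],[0,0,0,0,0.9]]]'; python3 pl.py .065 -2.25 0.069 .516 -.404
```

```text
time: 31.02
position: [0.5913, 0.1193, 0.1468]
tool_rot: [1.149, 2.924, 0.001]
ft_force: [0.6, 0.6, -0.6]
grip_width: 0.153
grip_force: 40.0
time: 32.18
position: [0.5913, 0.1193, 0.1465]
tool_rot: [-2.835, -1.353, -0.001]
ft_force: [0.3, -0.2, -0.3]
grip_width: 0.151
grip_force: 40.0
[ 0.47516871 -0.45457476]
turn -0.001 (q7 -0.85)  then x -519.5 y 270.2 z 77.5 mm
turn 3.140 (q7 -0.85)  then x 519.5 y -270.2 z 77.5 mm
```

```bash
python3 -m crank '[[[-28,15,0,0,0.9],[-28,15,0,0,0.9],[-28,15,0,0,0.9],[-28,15,0,0,0.9],[-28,15,0,0,0.9],[-28,15,0,0,0.9],[-28,15,0,0,0.9],[-28,15,0,0,0.9],[-28,15,0,0,0.9],[-28,15,0,0,0.9]]]'>/dev/null; python3 -m crank '[[[-28,15,0,0,0.9],[-28,15,0,0,0.9],[-28,15,0,0,0.9],[-28,15,0,0,0.9],[-28,15,0,0,0.9],[-28,15,0,0,0.9],[-28,15,0,0,0.9],[-28,15,0,0,0.9],[0,0,0,0,0.9],[0,0,0,0,0.9]]]'; python3 pl.py .065 -2.25 0.069 .516 -.404
```

```text
time: 33.85
position: [0.4831, -0.445, 0.146]
tool_rot: [2.836, 1.351, -0.002]
ft_force: [0.3, 1.2, -0.3]
grip_width: 0.151
grip_force: 40.0
[ 0.47516871 -0.45457476]
turn -0.002 (q7 0.21)  then x -12.4 y -0.1 z 77.0 mm
turn 3.139 (q7 0.21)  then x 12.4 y 0.1 z 77.0 mm
```

```bash
python3 -m crank '[[[-11.5,0,15,0,0.9],[0,0,0,0,0.9],[0,0,0,0,0.9],[0,0,0,0,0.9],[0,0,0,0,0.9]]]'; python3 pl.py .065 -2.25 0.069 .516 -.404
```

```text
time: 34.27
position: [0.479, -0.4504, 0.1316]
tool_rot: [2.833, 1.358, 0.002]
ft_force: [-0.2, -0.2, -0.0]
grip_width: 0.149
grip_force: 40.0
[ 0.47516871 -0.45457476]
turn 0.002 (q7 0.23)  then x -5.7 y -0.4 z 62.6 mm
turn -3.139 (q7 0.23)  then x 5.7 y 0.4 z 62.6 mm
```

```bash
python3 -m crank '[[[-4,0,6,0,0.9],[0,0,0,0,0.9],[0,0,0,0,0.9],[0,0,0,0,0.9],[0,0,0,0,0.9],[0,0,0,0,0.9]]]'; python3 pl.py .065 -2.25 0.069 .516 -.404
```

```text
time: 34.77
position: [0.4754, -0.4546, 0.1249]
tool_rot: [2.834, 1.355, 0.0]
ft_force: [1.2, 0.0, -0.3]
grip_width: 0.153
grip_force: 40.0
[ 0.47516871 -0.45457476]
turn 0.000 (q7 0.24)  then x -0.1 y -0.2 z 55.9 mm
turn -3.141 (q7 0.24)  then x 0.1 y 0.2 z 55.9 mm
```

Rim 3 is at 0.117, the cup base at 0.129; descend.

```bash
python3 -m crank '[[[0,0,8,0,0.9],[0,0,8,0,0.9],[0,0,6,0,0.9],[0,0,0,0,0.9],[0,0,0,0,0.9],[0,0,0,0,0.9]]]'; python3 pl.py .065 -2.25 0.069 .516 -.404
```

```text
time: 35.27
position: [0.4752, -0.4547, 0.1028]
tool_rot: [-2.834, -1.355, 0.0]
ft_force: [0.0, 0.3, -0.0]
grip_width: 0.145
grip_force: 40.0
[ 0.47516871 -0.45457476]
turn 0.000 (q7 0.25)  then x 0.0 y -0.1 z 33.8 mm
turn -3.141 (q7 0.25)  then x -0.0 y 0.1 z 33.8 mm
```

```bash
python3 -m crank '[[[0,0,10,0,0.9],[0,0,10,0,0.9],[0,0,8,0,0.9],[0,0,3,0,0.9],[0,0,0,0,0.9],[0,0,0,0,0.9]]]';  python3 -m crank '[[[0,0,2,0,0.9],[0,0,0,0,0.9],[0,0,1,0,0.9],[0,0,0,0,0.9],[0,0,0,0,0.9]]]'; python3 -m crank '[[[0,0,0.5,0,0.9],[0,0,0,0,0.9],[0,0,0.5,0,0.9],[0,0,0,0,0.9],[0,0,0,0,0.9]]]'
```

```text
time: 35.77
position: [0.4751, -0.4545, 0.0714]
tool_rot: [-2.834, -1.355, 0.0]
ft_force: [0.1, 0.3, -0.4]
grip_width: 0.154
grip_force: 40.0
time: 36.18
position: [0.4754, -0.4548, 0.0691]
tool_rot: [2.834, 1.355, 0.001]
ft_force: [0.1, -0.0, -0.0]
grip_width: 0.148
grip_force: 40.0
time: 36.6
position: [0.4751, -0.4554, 0.0684]
tool_rot: [2.834, 1.354, 0.0]
ft_force: [-1.2, -0.9, 3.8]
grip_width: 0.151
grip_force: 40.0
```

```bash
python3 -m crank '[[[0,0,0,0,0.6],[0,0,0,0,0.4],[0,0,0,0,0.4],[0,0,0,0,0.4],[0,0,-15,0,0.4],[0,0,-30,0,0.4],[0,0,-30,0,0.4],[0,0,-10,0,0.4],[0,0,0,0,0.4]]]';python3 go.py 5 -0.005
```

```text
time: 37.35
position: [0.4767, -0.4561, 0.1561]
tool_rot: [2.83, 1.353, 0.004]
ft_force: [0.3, 0.2, -0.9]
grip_width: 0.3
grip_force: 0.0
turn 0.457 (q7 0.23)  then x 251.6 y -279.7 z 161.1 mm
turn -2.684 (q7 0.23)  then x -251.6 y 279.7 z 161.1 mm
```

```bash
python3 -m crank '[[[0,0,0,0.115,0.3],[0,0,0,0.114,0.3],[0,0,0,0.114,0.3],[0,0,0,0.114,0.3],[22,-25,0,0,0.3],[22,-25,0,0,0.3],[22,-25,0,0,0.3],[22,-25,0,0,0.3],[22,-25,0,0,0.3],[22,-25,0,0,0.3]]]' >/dev/null; python3 -m crank '[[[22,-25,0,0,0.3],[22,-25,0,0,0.3],[22,-25,0,0,0.3],[22,-25,0,0,0.3],[22,-25,0,0,0.3],[0,0,30,0,0.3],[0,0,30,0,0.3],[0,0,0,0,0.3],[0,0,0,0,0.3],[0,0,0,0,0.3]]]'; python3 go.py 5 -0.005
```

```text
time: 39.02
position: [0.5789, -0.1039, 0.0933]
tool_rot: [3.068, 0.676, 0.0]
ft_force: [1.3, -0.2, 0.6]
grip_width: 0.347
grip_force: 0.0
turn -0.001 (q7 -0.86)  then x 10.6 y -3.3 z 98.3 mm
turn 3.141 (q7 -0.86)  then x -10.6 y 3.3 z 98.3 mm
```

```bash
python3 -m crank '[[[10,-3,0,0,0.3],[0,0,20,0,0.3],[0,0,20,0,0.3],[0,0,20,0,0.3],[0,0,0,0,0.3],[0,0,0,0,0.3],[0,0,0,0,0.3],[0,0,0,0,0.3]]]'; python3 go.py 5 -0.005
```

```text
time: 39.68
position: [0.5884, -0.0966, 0.0349]
tool_rot: [3.067, 0.677, 0.005]
ft_force: [0.5, 0.9, 0.4]
grip_width: 0.343
grip_force: 0.0
turn 0.000 (q7 -0.84)  then x -1.1 y -0.7 z 39.9 mm
turn -3.142 (q7 -0.84)  then x 1.1 y 0.7 z 39.9 mm
```

```bash
python3 -m crank '[[[-1,-0.7,15,0,0.3],[0,0,15,0,0.3],[0,0,9,0,0.3],[0,0,0,0,0.3],[0,0,0,0,0.3],[0,0,0,0,0.8],[0,0,0,0,0.9],[0,0,0,0,0.9],[0,0,0,0,0.9],[0,0,0,0,0.9]]]' 40;  python3 -m crank '[[[0,0,0,0,0.9],[0,0,0,0,0.9]]]'; python3 go.py 5 -0.005
```

```text
time: 40.52
position: [0.5862, -0.0961, -0.0056]
tool_rot: [3.067, 0.678, 0.002]
ft_force: [1.6, 0.8, 1.0]
grip_width: 0.148
grip_force: 40.0
time: 40.68
position: [0.5862, -0.096, -0.0057]
tool_rot: [3.067, 0.678, 0.002]
ft_force: [0.9, -0.6, 2.0]
grip_width: 0.151
grip_force: 40.0
turn 0.000 (q7 -0.81)  then x 0.7 y 0.8 z -0.7 mm
turn -3.141 (q7 -0.81)  then x -0.7 y -0.8 z -0.7 mm
```

```bash
python3 -m crank '[[[0,0,-10,0,0.9],[0,0,-30,0,0.9],[0,0,-35,0,0.9],[0,0,-35,0,0.9],[0,0,-35,-0.105,0.9],[0,0,-8,-0.105,0.9],[0,0,0,-0.105,0.9],[0,0,0,0,0.9]]]'; python3 pl.py .0593 .75 0.0733 .516 -.4045
```

```text
time: 41.35
position: [0.5858, -0.0963, 0.1486]
tool_rot: [2.922, 1.154, 0.003]
ft_force: [0.8, 0.4, -1.1]
grip_width: 0.153
grip_force: 40.0
[ 0.55938915 -0.36407882]
turn 0.002 (q7 -0.59)  then x -201.9 y 178.0 z 75.3 mm
turn -3.139 (q7 -0.59)  then x 201.9 y -178.0 z 75.3 mm
```

```bash
python3 -m crank '[[[-22,20,0,0,0.9],[-22,20,0,0,0.9],[-22,20,0,0,0.9],[-22,20,0,0,0.9],[-22,20,0,0,0.9],[-22,20,0,0,0.9],[-22,20,0,0,0.9],[-22,20,0,0,0.9],[-22,17,0,0,0.9],[0,0,0,0,0.9]]]'>/dev/null; python3 -m crank '[[[0,0,0,0,0.9],[0,0,0,0,0.9],[0,0,0,0,0.9]]]'; python3 pl.py .0593 .75 0.0733 .516 -.4045
```

```text
time: 42.43
position: [0.5617, -0.3586, 0.1463]
tool_rot: [-2.921, -1.151, -0.0]
ft_force: [1.1, 0.6, -0.8]
grip_width: 0.156
grip_force: 40.0
[ 0.55938915 -0.36407882]
turn 0.001 (q7 -0.09)  then x -5.5 y 2.4 z 73.0 mm
turn -3.141 (q7 -0.09)  then x 5.5 y -2.4 z 73.0 mm
```

```bash
python3 -m crank '[[[-3.5,1.5,10,0,0.9],[0,0,8,0,0.9],[0,0,0,0,0.9],[0,0,0,0,0.9],[0,0,0,0,0.9],[0,0,0,0,0.9]]]'; python3 pl.py .0593 .75 0.0733 .516 -.4045
```

```text
time: 42.93
position: [0.5599, -0.364, 0.1291]
tool_rot: [2.923, 1.15, 0.001]
ft_force: [-0.0, 0.0, -0.1]
grip_width: 0.15
grip_force: 40.0
[ 0.55938915 -0.36407882]
turn -0.000 (q7 -0.08)  then x -0.4 y -0.3 z 55.8 mm
turn 3.141 (q7 -0.08)  then x 0.4 y 0.3 z 55.8 mm
```

```bash
python3 -m crank '[[[0,0,8,0,0.9],[0,0,8,0,0.9],[0,0,6,0,0.9],[0,0,0,0,0.9],[0,0,0,0,0.9],[0,0,0,0,0.9]]]'; python3 pl.py .0593 .75 0.0733 .516 -.4045
```

```text
time: 43.43
position: [0.5597, -0.3641, 0.1068]
tool_rot: [2.923, 1.15, -0.0]
ft_force: [-0.1, 1.1, 0.0]
grip_width: 0.15
grip_force: 40.0
[ 0.55938915 -0.36407882]
turn -0.000 (q7 -0.07)  then x -0.2 y -0.2 z 33.5 mm
turn 3.141 (q7 -0.07)  then x 0.2 y 0.2 z 33.5 mm
```

```bash
python3 -m crank '[[[0,0,10,0,0.9],[0,0,10,0,0.9],[0,0,8,0,0.9],[0,0,3,0,0.9],[0,0,0,0,0.9],[0,0,0,0,0.9]]]';  python3 -m crank '[[[0,0,1.5,0,0.9],[0,0,0,0,0.9],[0,0,1,0,0.9],[0,0,0,0,0.9],[0,0,0,0,0.9]]]'; python3 -m crank '[[[0,0,0.5,0,0.9],[0,0,0,0,0.9],[0,0,0.5,0,0.9],[0,0,0,0,0.9],[0,0,0,0,0.9]]]'
```

```text
time: 43.93
position: [0.5595, -0.364, 0.0755]
tool_rot: [-2.923, -1.15, 0.001]
ft_force: [-0.1, -0.3, 0.1]
grip_width: 0.153
grip_force: 40.0
time: 44.35
position: [0.5598, -0.3642, 0.0736]
tool_rot: [2.923, 1.15, 0.001]
ft_force: [0.1, -1.2, 0.4]
grip_width: 0.15
grip_force: 40.0
time: 44.77
position: [0.5604, -0.3639, 0.0729]
tool_rot: [2.923, 1.151, 0.002]
ft_force: [1.6, 1.7, 4.0]
grip_width: 0.148
grip_force: 40.0
```

```bash
python3 -m crank '[[[0,0,0,0,0.6],[0,0,0,0,0.4],[0,0,0,0,0.4],[0,0,0,0,0.4],[0,0,-15,0,0.4],[0,0,-30,0,0.4],[0,0,-30,0,0.4],[0,0,-15,0,0.4],[0,0,0,0,0.4]]]'; python3 - <<'E'
from h import *
d=snap("top","9")
for b,s,c in blobs(brown(d),150):
    if 230<s[0]+s[2]/2<330 or 180<c[0]<240: print(s,c.round(1))
for n,uv in(("spoon",(220,282)),("turner",(340,275)),("fork",(280,188))):
    try: print(n,end=" ");tool(d,uv)
    except Exception as e: print(e)
E
```

```text
time: 45.52
position: [0.5613, -0.366, 0.1668]
tool_rot: [2.919, 1.148, 0.007]
ft_force: [-0.0, -0.4, 0.6]
grip_width: 0.303
grip_force: 0.0
[240 184  68  15 356] [267.4 189.8]
[187 276  70  16 379] [214.2 282.3]
spoon origin [0.4099 0.1614] ang 1.640 len 205.6 bal [0.4085 0.1813]
turner origin [ 0.4125 -0.1598] ang 1.565 len 209.2 bal [ 0.4126 -0.1398]
fork origin [ 0.6825 -0.0072] ang 1.642 len 208.1 bal [0.6811 0.0127]
```

```bash
cat > ut.py <<'E'
# ut.py pick x y ang z | ut.py put yn z dx -> distances (grip at the balance point, 20 mm ahead of origin)
from h import *
C=np.array([.5167,.4162]); A=.173; R=np.array([[np.cos(A),-np.sin(A)],[np.sin(A),np.cos(A)]])
if sys.argv[1]=="pick": x,y,a,z=map(float,sys.argv[2:6]); move(x,y,z,a)
else:
    yn,z=map(float,sys.argv[2:4]); dx=float(sys.argv[4]) if len(sys.argv)>4 else 0
    g=C+R@np.array([-.011+dx,yn]); print(g); move(*g,z,A)
E
python3 ut.py pick .4126 -.1398 1.565 .03; python3 - <<'E'
from h import *
d=load("pics/top0.pkl"); print("rack corner",toplane(d,[[170*.7,450*.7]],0.0),toplane(d,[[170*.7,450*.7]],.1))
d=snap("side","10"); cv2.imwrite("pics/s10.png",cv2.resize(d["pixels"][230:380,200:400,::-1],(800,600),interpolation=cv2.INTER_CUBIC))
E
```

```text
turn -0.816 (q7 -0.09)  then x 224.6 y -149.1 z 134.4 mm
turn 2.326 (q7 -0.09)  then x -224.6 y 149.1 z 134.4 mm
rack corner [[0.3289727  0.46027371]] [[0.32842987 0.42844932]]
```

```bash
python3 -m crank '[[[0,0,0,-0.117,0.36],[0,0,0,-0.117,0.36],[0,0,0,-0.117,0.36],[0,0,0,-0.117,0.36],[0,0,0,-0.116,0.36],[0,0,0,-0.116,0.36],[0,0,0,-0.116,0.36],[24,-16,0,0,0.36],[24,-16,0,0,0.36],[24,-16,0,0,0.36]]]' >/dev/null; python3 -m crank '[[[24,-16,0,0,0.36],[24,-16,0,0,0.36],[24,-16,0,0,0.36],[24,-16,0,0,0.36],[24,-16,0,0,0.36],[24,-16,0,0,0.36],[0,0,30,0,0.36],[0,0,30,0,0.36],[0,0,20,0,0.36],[0,0,0,0,0.36]]]'; python3 -m crank '[[[0,0,0,0,0.36],[0,0,0,0,0.36]]]' >/dev/null; python3 ut.py pick .4126 -.1398 1.565 -.031; python3 - <<'E'
from h import *
d=snap("side","11"); cv2.imwrite("pics/s11.png",cv2.resize(d["pixels"][180:360,190:430,::-1],(800,600),interpolation=cv2.INTER_CUBIC))
E
```

```text
time: 47.28
position: [0.4117, -0.1459, 0.0771]
tool_rot: [-2.22, -2.211, 0.01]
ft_force: [-0.9, 1.7, 0.8]
grip_width: 0.321
grip_force: 0.0
turn 0.001 (q7 0.25)  then x 7.7 y -4.5 z 113.8 mm
turn -3.141 (q7 0.25)  then x -7.7 y 4.5 z 113.8 mm
```

View pics/s11.png

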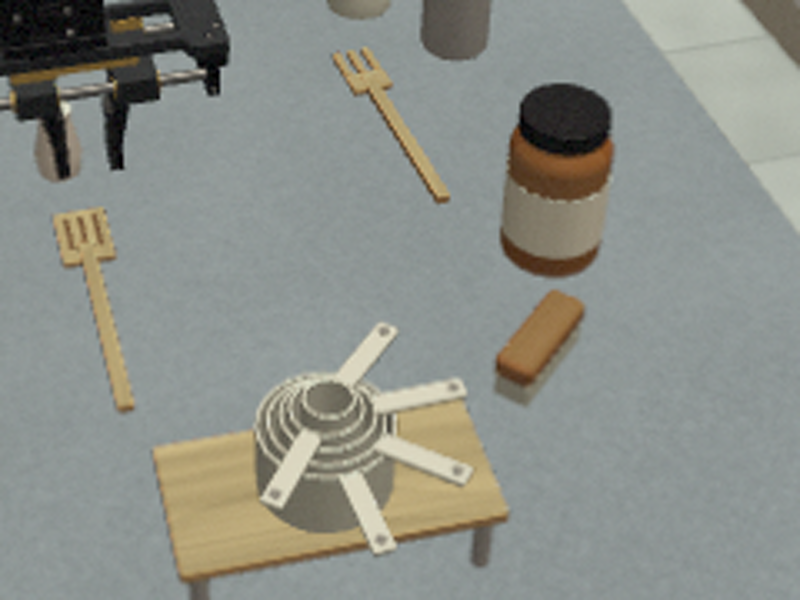

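```bash
python3 -m crank '[[[6,-3,20,0,0.36],[0,0,20,0,0.36],[0,0,20,0,0.36],[0,0,20,0,0.36],[0,0,15,0,0.36],[0,0,0,0,0.36],[0,0,0,0,0.36],[0,0,0,0,0.36]]]'; python3 ut.py pick .4126 -.1398 1.565 -.031
```

```text
time: 48.17
position: [0.4153, -0.1417, -0.0112]
tool_rot: [2.226, 2.214, 0.002]
ft_force: [-0.3, 0.9, 0.0]
grip_width: 0.324
grip_force: 0.0
turn 0.001 (q7 0.30)  then x 1.9 y -2.7 z 19.8 mm
turn -3.141 (q7 0.30)  then x -1.9 y 2.7 z 19.8 mm
```

```bash
python3 -m crank '[[[1,-2.5,10,0,0.36],[0,0,5,0,0.36],[0,0,0,0,0.36],[0,0,2,0,0.36],[0,0,0,0,0.36],[0,0,0,0,0.36],[0,0,0,0,0.36]]]'; python3 -m crank '[[[0,0,2,0,0.36],[0,0,0,0,0.36],[0,0,0,0,0.36]]]'; python3 ut.py pick .4126 -.1398 1.565 -.031
```

```text
time: 48.75
position: [0.4115, -0.1403, -0.0295]
tool_rot: [2.227, 2.216, 0.0]
ft_force: [0.3, -0.8, -0.7]
grip_width: 0.324
grip_force: 0.0
time: 49.0
position: [0.4112, -0.1403, -0.0317]
tool_rot: [-2.227, -2.216, 0.0]
ft_force: [-0.3, 0.0, -0.6]
grip_width: 0.32
grip_force: 0.0
turn 0.001 (q7 0.32)  then x 0.5 y 1.4 z -0.7 mm
turn -3.141 (q7 0.32)  then x -0.5 y -1.4 z -0.7 mm
```

```bash
python3 -m crank '[[[0,0,0,0,0.8],[0,0,0,0,1],[0,0,0,0,1],[0,0,0,0,1],[0,0,0,0,1],[0,0,0,0,1]]]' 30; python3 -m crank '[[[0,0,-10,0,1],[0,0,-30,0,1],[0,0,-35,0,1],[0,0,-35,0,1],[0,0,-10,0.11,1],[0,0,0,0.12,1],[0,0,0,0.12,1],[0,0,0,0.12,1],[0,0,0,0.12,1],[0,0,0,0.12,1]]]'; python3 -m crank '[[[0,0,0,0.12,1],[0,0,0,0.12,1],[0,0,0,0.12,1],[0,0,0,0.12,1],[0,0,0,0.12,1],[0,0,0,0.082,1],[0,0,0,0,1]]]';python3 ut.py put -.052 .04
```

```text
time: 49.5
position: [0.4115, -0.1403, -0.0316]
tool_rot: [2.227, 2.216, 0.0]
ft_force: [-0.3, -0.2, 0.3]
grip_width: 0.124
grip_force: 30.0
time: 50.33
position: [0.4111, -0.1404, 0.0891]
tool_rot: [2.862, 1.295, 0.001]
ft_force: [0.4, 0.1, -0.3]
grip_width: 0.124
grip_force: 30.0
time: 50.92
position: [0.4112, -0.1405, 0.089]
tool_rot: [3.13, 0.269, 0.001]
ft_force: [1.4, -1.0, -0.8]
grip_width: 0.122
grip_force: 30.0
[0.51481539 0.36308269]
turn -0.002 (q7 -1.16)  then x 188.8 y -478.2 z 49.0 mm
turn 3.140 (q7 -1.16)  then x -188.8 y 478.2 z 49.0 mm
```

```bash
python3 -m crank '[[[11.5,-29,0,0,1],[11.5,-29,0,0,1],[11.5,-29,0,0,1],[11.5,-29,0,0,1],[11.5,-29,0,0,1],[11.5,-29,0,0,1],[11.5,-29,0,0,1],[11.5,-29,0,0,1],[11.5,-29,0,0,1],[11.5,-29,0,0,1]]]'>/dev/null; python3 -m crank '[[[11.5,-29,0,0,1],[11.5,-29,0,0,1],[11.5,-29,0,0,1],[11.5,-29,0,0,1],[11.5,-29,0,0,1],[11.5,-29,0,0,1],[0,0,0,0,1],[0,0,0,0,1],[0,0,0,0,1],[0,0,0,0,1]]]';python3 ut.py put -.052 .04
```

```text
time: 52.58
position: [0.5126, 0.3467, 0.0884]
tool_rot: [3.129, 0.271, -0.0]
ft_force: [-0.1, -0.5, -1.1]
grip_width: 0.128
grip_force: 30.0
[0.51481539 0.36308269]
turn -0.000 (q7 -2.05)  then x 5.0 y -15.8 z 48.4 mm
turn 3.142 (q7 -2.05)  then x -5.0 y 15.8 z 48.4 mm
```

```bash
python3 -m crank '[[[4,-14,20,0,1],[0,0,20,0,1],[0,0,20,0,1],[0,0,0,0,1],[0,0,0,0,1],[0,0,0,0,1],[0,0,0,0,1],[0,0,0,0,1]]]';python3 ut.py put -.052 .0
```

```text
time: 53.25
position: [0.5149, 0.3634, 0.0302]
tool_rot: [-3.128, -0.272, -0.004]
ft_force: [0.5, 0.3, -0.3]
grip_width: 0.122
grip_force: 30.0
[0.51481539 0.36308269]
turn 0.000 (q7 -2.08)  then x -0.2 y 0.3 z 30.2 mm
turn -3.141 (q7 -2.08)  then x 0.2 y -0.3 z 30.2 mm
```

```bash
python3 -m crank '[[[0,0,10,0,1],[0,0,10,0,1],[0,0,6,0,1],[0,0,0,0,1],[0,0,0,0,1],[0,0,0,0,1]]]'; python3 -m crank '[[[0,0,3,0,1],[0,0,0,0,1],[0,0,0,0,1]]]'; python3 -m crank '[[[0,0,3,0,1],[0,0,0,0,1],[0,0,0,0,1]]]' 8;python3 ut.py put -.052 .0
```

```text
time: 53.75
position: [0.5138, 0.3631, 0.0022]
tool_rot: [3.13, 0.273, -0.0]
ft_force: [0.7, 0.8, 0.9]
grip_width: 0.124
grip_force: 30.0
time: 54.0
position: [0.5138, 0.363, -0.0006]
tool_rot: [-3.13, -0.273, -0.0]
ft_force: [-0.8, -0.0, -0.5]
grip_width: 0.123
grip_force: 30.0
time: 54.25
position: [0.5142, 0.3632, -0.0034]
tool_rot: [-3.129, -0.273, -0.001]
ft_force: [0.4, -0.3, -0.1]
grip_width: 0.134
grip_force: 8.0
[0.51481539 0.36308269]
turn 0.001 (q7 -2.08)  then x 0.6 y 0.2 z -3.4 mm
turn -3.141 (q7 -2.08)  then x -0.6 y -0.2 z -3.4 mm
```

```bash
python3 -m crank '[[[0,0,2,0,1],[0,0,0,0,1],[0,0,2,0,1],[0,0,0,0,1],[0,0,0,0,1]]]';python3 -m crank '[[[0,0,2,0,1],[0,0,0,0,1],[0,0,0,0,1]]]' ;python3 -m crank '[[[0,0,1,0,1],[0,0,0,0,1],[0,0,0,0,1]]]'
```

```text
time: 54.67
position: [0.5139, 0.363, -0.0077]
tool_rot: [-3.13, -0.273, -0.0]
ft_force: [0.5, 0.6, 1.4]
grip_width: 0.134
grip_force: 8.0
time: 54.92
position: [0.5137, 0.363, -0.0098]
tool_rot: [3.13, 0.273, -0.0]
ft_force: [0.3, 0.6, 0.9]
grip_width: 0.132
grip_force: 8.0
time: 55.17
position: [0.5138, 0.3631, -0.0102]
tool_rot: [-3.13, -0.273, -0.0]
ft_force: [0.4, -0.3, 3.9]
grip_width: 0.133
grip_force: 8.0
```

```bash
python3 -m crank '[[[0,0,0,0,0.6],[0,0,0,0,0.4],[0,0,0,0,0.4],[0,0,0,0,0.4],[0,0,-10,0,0.4],[0,0,-30,0,0.4],[0,0,-35,0,0.4],[0,0,-35,0,0.4],[0,0,-20,0,0.4],[0,0,0,0,0.4]]]'; python3 - <<'E'
from h import *
d=snap("top","12")
for n,uv in(("spoon",(220,282)),("fork",(280,188))):
    try: print(n,end=" ");tool(d,uv)
    except Exception as e: print(e)
for b,s,c in blobs(brown(d),100): 
    if s[1]>120: print(s,c.round(1))
E
python3 ut.py pick .6811 .0127 1.642 .03;python3 ut.py pick .4085 .1813 1.64 .03
```

```text
time: 56.0
position: [0.517, 0.3655, 0.1266]
tool_rot: [-3.124, -0.272, -0.015]
ft_force: [0.2, -0.1, 0.7]
grip_width: 0.301
grip_force: 0.0
spoon origin [0.4099 0.1614] ang 1.640 len 205.6 bal [0.4085 0.1813]
fork origin [ 0.6826 -0.0072] ang 1.642 len 208.1 bal [0.6811 0.0127]
[463 121  24  20 124] [474.2 130.8]
[442 128  50  45 959] [462.8 153.5]
[318 149  26  27 241] [327.6 164.8]
[356 166  24  25 283] [367.1 178. ]
[240 184  68  15 358] [267.4 189.8]
[ 391  201   40   68 1297] [407.3 240.8]
[416 201  10  18 126] [421.4 209. ]
[146 241  10  37 147] [151.2 258.5]
[187 276  70  16 380] [214.2 282.3]
turn -1.468 (q7 -2.07)  then x -362.7 y 139.9 z 93.6 mm
turn 1.673 (q7 -2.07)  then x 362.7 y -139.9 z 93.6 mm
turn -1.466 (q7 -2.07)  then x -175.3 y -119.6 z 93.6 mm
turn 1.675 (q7 -2.07)  then x 175.3 y 119.6 z 93.6 mm
```

```bash
python3 -m crank '[[[0,0,0,-0.122,0.36],[0,0,0,-0.122,0.36],[0,0,0,-0.122,0.36],[0,0,0,-0.122,0.36],[0,0,0,-0.122,0.36],[0,0,0,-0.122,0.36],[0,0,0,-0.122,0.36],[0,0,0,-0.122,0.36],[0,0,0,-0.122,0.36],[0,0,0,-0.122,0.36]]]' >/dev/null; python3 -m crank '[[[0,0,0,-0.123,0.36],[0,0,0,-0.123,0.36],[-25,-17,0,0,0.36],[-25,-17,0,0,0.36],[-25,-17,0,0,0.36],[-25,-17,0,0,0.36],[-25,-17,0,0,0.36],[-25,-17,0,0,0.36],[-20,-14,0,0,0.36],[0,0,0,0,0.36]]]'; python3 -m crank '[[[0,0,0,0,0.36],[0,0,0,0,0.36],[0,0,0,0,0.36]]]' >/dev/null; python3 ut.py pick .4085 .1813 1.64 -.031
```

```text
time: 57.72
position: [0.407, 0.1803, 0.1181]
tool_rot: [2.149, 2.292, -0.008]
ft_force: [-0.3, -0.8, -0.6]
grip_width: 0.322
grip_force: 0.0
turn 0.001 (q7 -0.40)  then x -5.0 y -1.8 z 150.2 mm
turn -3.141 (q7 -0.40)  then x 5.0 y 1.8 z 150.2 mm
```

```bash
python3 -m crank '[[[-4,-1.5,25,0,0.36],[0,0,30,0,0.36],[0,0,30,0,0.36],[0,0,30,0,0.36],[0,0,12,0,0.36],[0,0,0,0,0.36],[0,0,0,0,0.36],[0,0,0,0,0.36],[0,0,0,0,0.36]]]'; python3 ut.py pick .4085 .1813 1.64 -.031
```

```text
time: 58.72
position: [0.41, 0.1823, -0.0062]
tool_rot: [2.142, 2.296, 0.004]
ft_force: [-0.2, -0.4, 0.2]
grip_width: 0.323
grip_force: 0.0
turn 0.000 (q7 -0.43)  then x -0.9 y -1.6 z 24.8 mm
turn -3.141 (q7 -0.43)  then x 0.9 y 1.6 z 24.8 mm
```

```bash
python3 -m crank '[[[0,-1.5,10,0,0.36],[0,0,7,0,0.36],[0,0,0,0,0.36],[0,0,4,0,0.36],[0,0,2,0,0.36],[0,0,0,0,0.36],[0,0,0,0,0.36],[0,0,0,0,0.36]]]'; python3 -m crank '[[[0,0,0.5,0,0.6],[0,0,0,0,0.8],[0,0,0,0,1],[0,0,0,0,1],[0,0,0,0,1],[0,0,0,0,1],[0,0,0,0,1]]]' 30; python3 ut.py pick .4085 .1813 1.64 -.031
```

```text
time: 59.38
position: [0.4072, 0.1813, -0.0305]
tool_rot: [2.143, 2.297, 0.001]
ft_force: [-0.2, -0.2, -0.3]
grip_width: 0.317
grip_force: 0.0
time: 59.97
position: [0.4072, 0.1813, -0.031]
tool_rot: [2.143, 2.297, 0.001]
ft_force: [-0.0, 0.1, 0.5]
grip_width: 0.121
grip_force: 30.0
turn -0.000 (q7 -0.44)  then x -0.1 y 1.3 z -0.0 mm
turn 3.141 (q7 -0.44)  then x 0.1 y -1.3 z -0.0 mm
```

```bash
python3 -m crank '[[[0,0,-10,0,1],[0,0,-30,0,1],[0,0,-35,0,1],[0,0,-35,0,1],[0,0,-10,0.122,1],[0,0,0,0.122,1],[0,0,0,0.122,1],[0,0,0,0.122,1],[0,0,0,0.122,1],[0,0,0,0.122,1]]]'; python3 -m crank '[[[0,0,0,0.122,1],[0,0,0,0.122,1],[0,0,0,0.122,1],[0,0,0,0.122,1],[0,0,0,0.122,1],[0,0,0,0.125,1],[0,0,0,0,1]]]';python3 ut.py put 0 .03
```

```text
time: 60.8
position: [0.4069, 0.1812, 0.0895]
tool_rot: [-2.828, -1.369, -0.0]
ft_force: [0.3, 0.2, -2.2]
grip_width: 0.117
grip_force: 30.0
time: 61.38
position: [0.4069, 0.1812, 0.0894]
tool_rot: [-3.13, -0.266, -0.0]
ft_force: [0.4, 0.8, -1.1]
grip_width: 0.12
grip_force: 30.0
[0.5058642  0.41430648]
turn -0.003 (q7 -1.87)  then x 137.6 y -212.6 z 59.4 mm
turn 3.138 (q7 -1.87)  then x -137.6 y 212.6 z 59.4 mm
```

```bash
python3 -m crank '[[[17,-26,0,0,1],[17,-26,0,0,1],[17,-26,0,0,1],[17,-26,0,0,1],[17,-26,0,0,1],[17,-26,0,0,1],[17,-26,0,0,1],[17,-26,0,-0.003,1],[0,0,0,0,1],[0,0,0,0,1]]]'>/dev/null;  python3 -m crank '[[[0,-3,20,0,1],[0,0,20,0,1],[0,0,15,0,1],[0,0,0,0,1],[0,0,0,0,1],[0,0,0,0,1],[0,0,0,0,1],[0,0,0,0,1]]]';python3 ut.py put 0 0
```

```text
time: 62.88
position: [0.5056, 0.4129, 0.0355]
tool_rot: [-3.128, -0.276, -0.003]
ft_force: [0.3, -0.1, -0.3]
grip_width: 0.122
grip_force: 30.0
[0.5058642  0.41430648]
turn 0.003 (q7 -2.23)  then x 0.5 y -1.4 z 35.5 mm
turn -3.139 (q7 -2.23)  then x -0.5 y 1.4 z 35.5 mm
```

```bash
python3 -m crank '[[[0.5,-1.4,10,0.002,1],[0,0,10,0,1],[0,0,8,0,1],[0,0,0,0,1],[0,0,4,0,1],[0,0,0,0,1],[0,0,0,0,1]]]'; python3 ut.py put 0 0; python3 -m crank '[[[0,0,3,0,1],[0,0,0,0,1],[0,0,0,0,1]]]'; python3 -m crank '[[[0,0,2,0,1],[0,0,0,0,1],[0,0,0,0,1]]]' 8
```

```text
time: 63.47
position: [0.505, 0.4139, 0.0017]
tool_rot: [3.13, 0.273, -0.0]
ft_force: [0.8, -0.1, -1.2]
grip_width: 0.119
grip_force: 30.0
[0.5058642  0.41430648]
turn 0.001 (q7 -2.24)  then x 0.9 y -0.2 z 1.7 mm
turn -3.141 (q7 -2.24)  then x -0.9 y 0.2 z 1.7 mm
time: 63.72
position: [0.5051, 0.414, -0.001]
tool_rot: [-3.13, -0.273, -0.0]
ft_force: [-0.5, -0.9, -0.6]
grip_width: 0.124
grip_force: 30.0
time: 63.97
position: [0.5054, 0.4141, -0.0028]
tool_rot: [-3.129, -0.272, -0.001]
ft_force: [0.6, 0.3, 0.9]
grip_width: 0.133
grip_force: 8.0
```

```bash
python3 -m crank '[[[0,0,2,0,1],[0,0,0,0,1],[0,0,2,0,1],[0,0,0,0,1],[0,0,0,0,1]]]';python3 -m crank '[[[0,0,2,0,1],[0,0,0,0,1],[0,0,0,0,1]]]' ;python3 -m crank '[[[0,0,1,0,1],[0,0,0,0,1],[0,0,0,0,1]]]'
```

```text
time: 64.38
position: [0.5051, 0.4139, -0.0072]
tool_rot: [-3.13, -0.273, -0.0]
ft_force: [0.8, 0.4, 0.9]
grip_width: 0.13
grip_force: 8.0
time: 64.63
position: [0.505, 0.4139, -0.0092]
tool_rot: [-3.13, -0.273, -0.0]
ft_force: [0.8, 0.8, 0.6]
grip_width: 0.133
grip_force: 8.0
time: 64.88
position: [0.5051, 0.414, -0.0096]
tool_rot: [-3.13, -0.273, -0.0]
ft_force: [0.2, -1.7, 3.8]
grip_width: 0.132
grip_force: 8.0
```

Seated as the first did. Release, lift, go for the fork (re-measured on the way).

```bash
python3 -m crank '[[[0,0,0,0,0.6],[0,0,0,0,0.4],[0,0,0,0,0.4],[0,0,0,0,0.4],[0,0,-10,0,0.4],[0,0,-30,0,0.4],[0,0,-35,0,0.4],[0,0,-35,0,0.4],[0,0,-20,0,0.4],[0,0,0,0,0.4]]]'; python3 - <<'E'
from h import *
d=snap("top","13"); m=brown(d)
for b,s,c in blobs(m,200):
    if s[2]>50 and c[1]>150 and s[2]<75 and c[0]<380: print(s,c.round(1)); o,a=tool(d,np.argwhere(b)[len(np.argwhere(b))//2][::-1])
E
python3 ut.py pick .6811 .0127 1.642 -.031
```

```text
time: 65.72
position: [0.5078, 0.4168, 0.1272]
tool_rot: [-3.124, -0.272, -0.014]
ft_force: [-0.1, -0.0, 0.6]
grip_width: 0.299
grip_force: 0.0
[240 184  68  15 358] [267.4 189.8]
origin [ 0.6826 -0.0072] ang 1.641 len 208.1 bal [0.6812 0.0127]
turn -1.468 (q7 -2.21)  then x -414.4 y 145.4 z 155.2 mm
turn 1.674 (q7 -2.21)  then x 414.4 y -145.4 z 155.2 mm
```

```bash
python3 -m crank '[[[0,0,0,-0.122,0.36],[0,0,0,-0.122,0.36],[0,0,0,-0.122,0.36],[0,0,0,-0.122,0.36],[0,0,0,-0.122,0.36],[0,0,0,-0.122,0.36],[0,0,0,-0.122,0.36],[0,0,0,-0.122,0.36],[0,0,0,-0.122,0.36],[0,0,0,-0.122,0.36]]]' >/dev/null; python3 -m crank '[[[0,0,0,-0.124,0.36],[0,0,0,-0.124,0.36],[-29,10,0,0,0.36],[-29,10,0,0,0.36],[-29,10,0,0,0.36],[-29,10,0,0,0.36],[-29,10,0,0,0.36],[-29,10,0,0,0.36],[-29,10,0,0,0.36],[-29,10,0,0,0.36]]]'; python3 -m crank '[[[-29,10,0,0,0.36],[-29,10,0,0,0.36],[-29,10,0,0,0.36],[-29,10,0,0,0.36],[-29,10,0,0,0.36],[-29,10,0,0,0.36],[0,0,0,0,0.36],[0,0,0,0,0.36],[0,0,0,0,0.36]]]' >/dev/null; python3 ut.py pick .6826 -.0072 1.641 -.031
```

```text
time: 67.43
position: [0.6007, 0.1864, 0.1187]
tool_rot: [-2.14, -2.298, 0.003]
ft_force: [0.9, 0.7, 0.1]
grip_width: 0.319
grip_force: 0.0
turn 0.001 (q7 -0.11)  then x -27.4 y 8.2 z 149.7 mm
turn -3.141 (q7 -0.11)  then x 27.4 y -8.2 z 149.7 mm
```

```bash
python3 -m crank '[[[-24,7,20,0,0.36],[0,0,30,0,0.36],[0,0,30,0,0.36],[0,0,30,0,0.36],[0,0,12,0,0.36],[0,0,0,0,0.36],[0,0,0,0,0.36],[0,0,0,0,0.36],[0,0,0,0,0.36]]]'; python3 ut.py pick .6826 -.0072 1.641 -.031; python3 - <<'E'
from h import *
d=snap("side","14"); m=brown(d); print([ (s[:4],c.round(1)) for b,s,c in blobs(m,80) if 270<c[0]<340 and 170<c[1]<260])
print(proj(d,[[.6826+.02*0,-.0072,.009],[.690,-.117,.005],[.6754,.0937,.005]]))
E
```

```text
time: 68.93
position: [0.6841, -0.004, 0.0006]
tool_rot: [2.139, 2.297, 0.005]
ft_force: [-0.3, 0.6, 1.2]
grip_width: 0.319
grip_force: 0.0
turn 0.001 (q7 -0.11)  then x -3.1 y -1.7 z 31.6 mm
turn -3.140 (q7 -0.11)  then x 3.1 y 1.7 z 31.6 mm
[(array([301, 208,  24,  33], dtype=int32), array([312.6, 224.4]))]
[[306.67260812 214.23871431]
 [321.95052104 239.78878071]
 [293.95654863 195.46195266]]
```

```bash
python3 -m crank '[[[-1,-1.5,12,0,0.36],[0,0,10,0,0.36],[0,0,0,0,0.36],[0,0,5,0,0.36],[0,0,2,0,0.36],[0,0,0,0,0.36],[0,0,0,0,0.36],[0,0,0,0,0.36]]]'; python3 -m crank '[[[0,0,1,0,0.6],[0,0,0,0,0.8],[0,0,0,0,1],[0,0,0,0,1],[0,0,0,0,1],[0,0,0,0,1],[0,0,0,0,1]]]' 30; python3 ut.py pick .6826 -.0072 1.641 -.031
```

```text
time: 69.65
position: [0.681, -0.0056, -0.0309]
tool_rot: [2.141, 2.299, 0.001]
ft_force: [0.2, 0.2, 0.7]
grip_width: 0.319
grip_force: 0.0
time: 70.23
position: [0.6809, -0.0056, -0.032]
tool_rot: [2.141, 2.299, 0.0]
ft_force: [-0.1, 0.1, 0.4]
grip_width: 0.126
grip_force: 30.0
turn 0.001 (q7 -0.11)  then x -1.7 y 1.6 z -1.0 mm
turn -3.141 (q7 -0.11)  then x 1.7 y -1.6 z -1.0 mm
```

```bash
python3 -m crank '[[[0,0,-10,0,1],[0,0,-30,0,1],[0,0,-35,0,1],[0,0,-35,0,1],[0,0,-35,0,1],[0,0,-15,0.122,1],[0,0,0,0.122,1],[0,0,0,0.122,1],[0,0,0,0.122,1],[0,0,0,0.122,1]]]'; python3 -m crank '[[[0,0,0,0.122,1],[0,0,0,0.122,1],[0,0,0,0.122,1],[0,0,0,0.122,1],[0,0,0,0.122,1],[0,0,0,0.122,1],[0,0,0,0.126,1],[0,0,0,0,1],[0,0,0,0,1]]]';python3 ut.py put .052 .03 -.018
```

```text
time: 71.07
position: [0.6807, -0.0056, 0.1289]
tool_rot: [2.737, 1.542, 0.001]
ft_force: [0.1, 0.1, -1.0]
grip_width: 0.127
grip_force: 30.0
time: 71.82
position: [0.6807, -0.0055, 0.1285]
tool_rot: [3.129, 0.28, 0.001]
ft_force: [0.0, -0.6, -1.7]
grip_width: 0.129
grip_force: 30.0
[0.4791817  0.46243177]
turn 0.006 (q7 -1.47)  then x -118.0 y -495.6 z 98.5 mm
turn -3.136 (q7 -1.47)  then x 118.0 y 495.6 z 98.5 mm
```

```bash
python3 -m crank '[[[-7,-30,0,0.006,1],[-7,-30,0,0,1],[-7,-30,0,0,1],[-7,-30,0,0,1],[-7,-30,0,0,1],[-7,-30,0,0,1],[-7,-30,0,0,1],[-7,-30,0,0,1],[-7,-30,0,0,1],[-7,-30,0,0,1]]]'>/dev/null; python3 -m crank '[[[-7,-30,0,0,1],[-7,-30,0,0,1],[-7,-30,0,0,1],[-7,-30,0,0,1],[-7,-30,0,0,1],[-7,-30,0,0,1],[-5,-12,0,0,1],[0,0,0,0,1],[0,0,0,0,1],[0,0,0,0,1]]]';python3 ut.py put .052 .03 -.018
```

```text
time: 73.48
position: [0.4842, 0.4574, 0.1278]
tool_rot: [3.129, 0.263, 0.001]
ft_force: [0.0, 0.4, 0.4]
grip_width: 0.129
grip_force: 30.0
[0.4791817  0.46243177]
turn -0.005 (q7 -2.30)  then x -4.1 y -5.8 z 97.8 mm
turn 3.136 (q7 -2.30)  then x 4.1 y 5.8 z 97.8 mm
```

```bash
python3 -m crank '[[[-3,-5,30,-0.004,1],[0,0,30,0,1],[0,0,30,0,1],[0,0,0,0,1],[0,0,0,0,1],[0,0,0,0,1],[0,0,0,0,1],[0,0,0,0,1]]]';python3 ut.py put .052 0 -.018
```

```text
time: 74.15
position: [0.4803, 0.465, 0.0405]
tool_rot: [-3.127, -0.27, -0.005]
ft_force: [0.8, 0.5, -0.4]
grip_width: 0.129
grip_force: 30.0
[0.4791817  0.46243177]
turn -0.001 (q7 -2.33)  then x -1.5 y 2.3 z 40.5 mm
turn 3.141 (q7 -2.33)  then x 1.5 y -2.3 z 40.5 mm
```

```bash
python3 -m crank '[[[-0.5,1.5,15,0,1],[0,0,10,0,1],[0,0,8,0,1],[0,0,0,0,1],[0,0,5,0,1],[0,0,0,0,1],[0,0,0,0,1]]]'; python3 ut.py put .052 0 -.018; python3 -m crank '[[[0,0,1,0,1],[0,0,0,0,1],[0,0,0,0,1]]]' 8; python3 -m crank '[[[0,0,1.5,0,1],[0,0,0,0,1],[0,0,0,0,1]]]'
```

```text
time: 74.73
position: [0.4786, 0.4626, 0.0]
tool_rot: [-3.13, -0.271, -0.0]
ft_force: [0.6, -0.0, 0.4]
grip_width: 0.127
grip_force: 30.0
[0.4791817  0.46243177]
turn -0.000 (q7 -2.34)  then x 0.6 y 0.3 z 0.0 mm
turn 3.142 (q7 -2.34)  then x -0.6 y -0.3 z 0.0 mm
time: 74.98
position: [0.4787, 0.4627, -0.0008]
tool_rot: [-3.13, -0.271, -0.001]
ft_force: [0.5, -0.5, 0.0]
grip_width: 0.134
grip_force: 8.0
time: 75.23
position: [0.4788, 0.4628, -0.0022]
tool_rot: [-3.129, -0.271, -0.001]
ft_force: [0.0, 0.1, 1.3]
grip_width: 0.136
grip_force: 8.0
```

```bash
python3 -m crank '[[[0,0,2,0,1],[0,0,0,0,1],[0,0,1,0,1],[0,0,0,0,1],[0,0,0,0,1]]]';python3 -m crank '[[[0,0,1,0,1],[0,0,0,0,1],[0,0,0,0,1]]]';python3 -m crank '[[[0,0,1,0,1],[0,0,0,0,1],[0,0,0,0,1]]]'
```

```text
time: 75.65
position: [0.4792, 0.4628, -0.0053]
tool_rot: [-3.129, -0.271, -0.002]
ft_force: [2.3, 0.4, 1.9]
grip_width: 0.135
grip_force: 8.0
time: 75.9
position: [0.4789, 0.4626, -0.0065]
tool_rot: [-3.13, -0.271, -0.001]
ft_force: [2.4, 1.3, 1.3]
grip_width: 0.135
grip_force: 8.0
time: 76.15
position: [0.4789, 0.4626, -0.0074]
tool_rot: [-3.13, -0.271, -0.001]
ft_force: [2.9, 1.5, 3.3]
grip_width: 0.134
grip_force: 8.0
```

Seated at the predicted height. Release, back off towards the middle, and check.

```bash
python3 -m crank '[[[0,0,0,0,0.6],[0,0,0,0,0.4],[0,0,0,0,0.4],[0,0,0,0,0.4],[0,0,-10,0,0.4],[0,0,-30,0,0.4],[0,0,-35,0,0.4],[0,0,-35,0,0.4],[0,0,-35,0,0.4],[0,0,0,0,0.4]]]'; python3 -m crank '[[[0,30,0,0,0.4],[0,30,0,0,0.4],[0,30,0,0,0.4],[0,30,0,0,0.4],[0,30,0,0,0.4],[0,30,0,0,0.4],[0,30,0,0,0.4],[0,30,0,0,0.4],[0,30,0,0,0.4],[0,30,0,0,0.4]]]' >/dev/null;  python3 -m crank '[[[0,30,0,0,0.4],[0,30,0,0,0.4],[0,30,0,0,0.4],[0,0,0,0,0.4],[0,0,0,0,0.4],[0,0,0,0,0.4]]]'; python3 - <<'E'
from h import *
d=snap("top","15"); s=snap("side","15"); R=lambda im:cv2.resize(im[...,::-1],(400,400),interpolation=cv2.INTER_CUBIC)
cv2.imwrite("pics/f.png",np.hstack([R(d["pixels"][200:300,80:180]),R(s["pixels"][100:180,175:255])]))
E
```

```text
time: 76.98
position: [0.4815, 0.4663, 0.1472]
tool_rot: [-3.121, -0.271, -0.017]
ft_force: [-0.1, 1.0, 1.4]
grip_width: 0.302
grip_force: 0.0
time: 78.32
position: [0.5454, 0.0792, 0.1377]
tool_rot: [-3.129, -0.272, -0.0]
ft_force: [-0.7, 0.2, -1.0]
grip_width: 0.3
grip_force: 0.0
```

View pics/f.png

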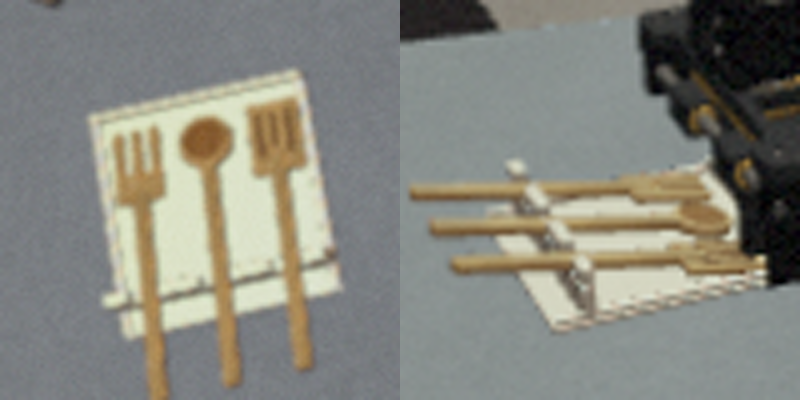

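```bash
python3 -c "
from bench import job; print(job.close_job())"
```

```text
the job is handed in; nothing more can be done
None
```

I handed the job in at about 78 s: all five cups are nested on the shelf, largest first, and the spoon, turner and fork each lie in their own notch with heads on the drip plate. I checked both in the camera pictures but got no verdict back.

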